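# Right the spice tins, bay them and shut the caddy

### The arm

A 6-joint arm with a two-finger parallel gripper is mounted at the origin on a cart in front of the work surface, level with it; the furniture and walls round the work are solid. World frame = base frame: x ahead of the robot, y to its left, z up, the work surface at z = 0. Lengths are in m, angles in rad, forces in N, time in s.
With the tool pointing down it reaches from about 0.225 to 0.875 m from the base axis. Payload 3.4 kg.
Tool frame: the origin (TCP) lies at the very end of the fingers, on their centre line; the grasp point (between the pads) lies 19 mm behind it; z points along the fingers, y is the direction in which the jaws open and shut (so a half turn about z gives the same grasp; the last joint's range is limited). The gripper opens to 85 mm and grips with 20 to 120 N. Pads are 22 mm wide; open, the fingers measure 114 mm over their backs; the gripper's body (76 mm by 85 mm) begins 54 mm behind the grasp point. The pads swing forward as they close: fully open they stand 13 mm farther back than shut.
Start: joints at [1.07, 0.276, 1.505, -0, 1.361, -0.121], TCP at [0.213, 0.534, 0.231] pointing down, gripper open.
Joint ranges: [-2.89, 2.89], [-0.75, 2.08], [0.22, 2.7], [-1.18, 4.32], [0.11, 2.71], [-2.7, 2.7]. Speed limits (rad/s): [2.57, 2.57, 3.14, 3.14, 3.14, 3.14].

### API

Orientations are given as a unit quaternion [w, x, y, z].
In Python, from rig import telemetry, optics, order gives the robot as it stands.
- The arm moves only by the shell command python3 -m creep 'ROWS' [FORCE]. ROWS is a JSON object of lists of equal length, an entry for each row: "slide": the shift along the world's x, y, z normalised to -1 to 1, where 1 is 0.15 m, a list of three; "twist": the turn, a rotation vector about the world's x, y, z normalised to -1 to 1, where 1 is 360 degrees, a list of three; "fingers": the gripper's target within -1 to 1 (fully open at 1, half-way at 0, shut at -1). A call has 1 to 20 rows; each row is the pose to reach, as a shift and turn from the pose commanded when the call began, turning the shorter way round; what a row does not reach only later rows make up. A row lasts 1/10 s, in which the tool goes at most 50 mm and 8.59 degrees, less where a joint would pass 70% of its speed; a pose out of reach is approached as far as the arm can. A call with a number of a shift or a turn outside -1 to 1 is refused whole. A call with a gripper value outside its range is refused whole. The fingers move at their own pace and stop on an object; FORCE is the grip in N (left out, the last holds). Time passes only in rows, so rows that repeat a pose let the fingers close. It gives the time, the measured TCP pose, the force and the opening at its end, in the units of the state.
- telemetry.get_state(): the state, without advancing time (a new reading comes with each control period).
- optics.get_image(name): name is "scene" or "side" or "wrist"; returns a dict with "img" (420x560x3 uint8, blue, green, red), "depth" (420x560 float32, m along the optical axis (not along the pixel's ray), 0 where there is no reading), "fovy" (degrees; the focal length in pixels is half the picture's height over the tangent of half this angle, whatever the lens; pixels are square), "cx", "cy" (the principal point, pixels), "world_from_camera" (4x4, takes a point from camera to world coordinates). Camera axes: x right, y down, z forward; pixel columns grow to the right and rows downward; lengths in m; the calibration is good to about 2 mm. A picture is of the moment at which its call begins.
- order.sign_off(): hands the job in, once; it reports no verdict.
The state is a dict: "clock": time; "qpos": joint angles; "qd": joint speeds; "effort": joint torques, N m; "position": TCP position; "ee_rot": TCP orientation; "contact_force": force on the tool from outside, world axes, zero at the start; "moment": the same for the moment, N m; "width": finger opening in m.
Only numpy, scipy, OpenCV 4.12 (cv2) and the standard library are available. Lean on these libraries where they do the work, as an engineer would, in place of code of your own. Each camera call takes 0.05 s, during which the arm holds its last target.

### The job

Put the small square spice tins away in the wooden caddy: slide its cover open to the far stop so that it clicks, tip each tin over, a quarter turn at a time, until its round lid is on top, and seat each one flat and square in a bay of its own. Then slide the cover shut over them until it clicks into its home stop, and leave the other things on the worktop where they are.

Things in the scene. Friction and masses are not known exactly. Their poses are not given: they have to be found in the camera images.
- tin_1: small square metal spice tin, 46 x 46 x 40 mm, 0.1 to 0.2 kg: flush round press-in lid (37 mm across, dark groove round it) in one 46 x 46 mm face, thin dark band round the opposite face, its bottom. Origin at the tin's centre; +z points out through the lid face (the 40 mm direction). Starts on its side, lid sideways. May be absent (two or three of the four are there).
- tin_2: small square metal spice tin, 46 x 46 x 40 mm, 0.1 to 0.2 kg: flush round press-in lid (37 mm across, dark groove round it) in one 46 x 46 mm face, thin dark band round the opposite face, its bottom. Origin at the tin's centre; +z points out through the lid face (the 40 mm direction). Starts upside down. May be absent (two or three of the four are there).
- tin_3: small square metal spice tin, 46 x 46 x 40 mm, 0.1 to 0.2 kg: flush round press-in lid (37 mm across, dark groove round it) in one 46 x 46 mm face, thin dark band round the opposite face, its bottom. Origin at the tin's centre; +z points out through the lid face (the 40 mm direction). Starts on its side, lid sideways. May be absent (two or three of the four are there).
- tin_4: small square metal spice tin, 46 x 46 x 40 mm, 0.1 to 0.2 kg: flush round press-in lid (37 mm across, dark groove round it) in one 46 x 46 mm face, thin dark band round the opposite face, its bottom. Origin at the tin's centre; +z points out through the lid face (the 40 mm direction). Starts upside down. May be absent (two or three of the four are there).
- caddy: fixed dark wooden spice caddy, 148 x 368 mm, origin at the centre of its underside on the worktop, z up, y along its length. Floor 6 mm thick. A rail 10 mm thick runs along each long side (inner faces at x = -62 and +62 mm, tops 51 mm above the worktop); a board 44 mm high closes each end. The +y half has a row of three square bays, the cover parks over the empty -y half.
- bay_1 (a point): bay 1 of 3 in the caddy's +y half, at caddy y = 140 mm: a pocket 51 x 51 mm with a rounded fence 10 mm high round it (4 mm thick, top 16 mm above the worktop), floor 6 mm above the worktop. The point is where the centre of a seated tin (lid up) lies, 26 mm above the worktop; the axes are the caddy's. 32 mm free between the fence and the rails on both x sides.
- bay_2 (a point): bay 2 of 3 in the caddy's +y half, at caddy y = 85 mm: a pocket 51 x 51 mm with a rounded fence 10 mm high round it (4 mm thick, top 16 mm above the worktop), floor 6 mm above the worktop. The point is where the centre of a seated tin (lid up) lies, 26 mm above the worktop; the axes are the caddy's. 32 mm free between the fence and the rails on both x sides.
- bay_3 (a point): bay 3 of 3 in the caddy's +y half, at caddy y = 30 mm: a pocket 51 x 51 mm with a rounded fence 10 mm high round it (4 mm thick, top 16 mm above the worktop), floor 6 mm above the worktop. The point is where the centre of a seated tin (lid up) lies, 26 mm above the worktop; the axes are the caddy's. 32 mm free between the fence and the rails on both x sides.
- cover (a joint): position of the sliding cover along the caddy, m: 0 = home stop, shut over all bays; it grows as the cover slides towards the caddy's -y; 0.170 = far stop, all bays open. A spring catch clicks in at 0 and at 0.170 and draws the cover in from about 3 mm either side; the cover can be pushed 12 mm past either stop. It slides with about 1 N of friction and takes some 3 to 5 N to leave or enter a stop. The starts leave it shut or a little ajar.
- cover_grip (a point): middle of the cover's steel grip bar, 70 mm above the worktop; the bar is 64 mm long along the caddy's x, 12 mm thick along its y, and stands 26 mm up (57 to 83 mm above the worktop) on the cover plate, in the plate's middle. The plate is 138 x 170 x 6 mm, its underside 51 mm, its top 57 mm above the worktop; a seated tin's top is at 46 mm.
- mug_1: blue mug on a coaster at the left, 93 mm high, a bystander; origin at its underside
- pepper_mill: wooden pepper mill, 170 mm high, at the right, a bystander; origin at its underside
- salt_shaker: salt shaker, 90 mm high, at the right, a bystander; origin at its underside
- teaspoon: teaspoon, 132 mm long, lying at the left, beside the tins, a bystander; origin at its underside
There are look-alikes about, which are no part of the job. Leave any pink look-alike of the tin_4 alone.

How it is judged:
On the way, in this order (a step that is already met when the one before it is completed fails the run):
1. the cover is slid open to its far stop (value of joint cover between 0.165 and 0.175 m), for 0.2 s.
2. every tin sits lid up, flat and square in a bay ((distance between tin_1 and bay_1 below 0.007 m or distance between tin_1 and bay_2 below 0.007 m or distance between tin_1 and bay_3 below 0.007 m) and z of each of tin_1, tin_2, tin_3, tin_4 in the frame of caddy below 0.029 m and angle between each of tin_1, tin_2, tin_3, tin_4's own z axis and vertical below 0.1 rad and (angle between the x axis of tin_1 and the x axis of caddy, either way round below 0.15 rad or angle between the x axis of tin_1 and the y axis of caddy, either way round below 0.15 rad) and (distance between tin_2 and bay_1 below 0.007 m or distance between tin_2 and bay_2 below 0.007 m or distance between tin_2 and bay_3 below 0.007 m) and (angle between the x axis of tin_2 and the x axis of caddy, either way round below 0.15 rad or angle between the x axis of tin_2 and the y axis of caddy, either way round below 0.15 rad) and (distance between tin_3 and bay_1 below 0.007 m or distance between tin_3 and bay_2 below 0.007 m or distance between tin_3 and bay_3 below 0.007 m) and (angle between the x axis of tin_3 and the x axis of caddy, either way round below 0.15 rad or angle between the x axis of tin_3 and the y axis of caddy, either way round below 0.15 rad) and (distance between tin_4 and bay_1 below 0.007 m or distance between tin_4 and bay_2 below 0.007 m or distance between tin_4 and bay_3 below 0.007 m) and (angle between the x axis of tin_4 and the x axis of caddy, either way round below 0.15 rad or angle between the x axis of tin_4 and the y axis of caddy, either way round below 0.15 rad)), for 0.2 s.
3. the cover is slid shut to its home stop (value of joint cover between -0.005 and 0.005 m), for 0.2 s.
At the end, for the whole second after the job is handed in: Every tin present sits at rest in a bay of its own: centre within 7 mm of the bay's point and no more than 3 mm high, lid up within 0.1 rad, sides square to the caddy within 0.15 rad; the cover is at its home stop within 5 mm (all of step 2 and all of step 3 and linear speed of each of tin_1, tin_2, tin_3, tin_4 below 0.02 m/s); the robot touches nothing.
It fails at once if the mug, pepper mill, salt shaker or teaspoon is moved more than 4 cm (distance of any of mug_1, pepper_mill, salt_shaker, teaspoon from where it was at the start of the episode above 0.04 m).
Of tin_1, tin_2, tin_3, tin_4 only 2 to 3 are there at a start; the rules pass over those that are not, and their reading is None.
At some moment in a run one of tin_1, tin_2, tin_3, tin_4 may be knocked a few centimetres aside while the robot is not near it.
Once in a run the grip may slacken for a moment while it holds something.
It also fails if it takes over 210 s, if anything falls off the work surface, if the arm or the gripper's body presses on something with over 40 N, if the wrist force passes 120 N, or if a joint passes its speed limit or range.

## Working session

There is one attempt and no reset: what is moved stays moved. The work goes in short steps, Python scripts to look and compute and a shell command to move; the robot and the scene stay as the last step left them, time stands still between calls to the robot, and variables do not carry over. Pictures are saved under pics/ and viewed, and the job is handed in when it is done.

```bash
ls; mkdir -p pics; cat > h.py <<'E'
import numpy as np, cv2
from rig import telemetry, optics
def cam(n):
    d=optics.get_image(n); d['f']=d['img'].shape[0]/2/np.tan(np.radians(d['fovy'])/2); return d
def pts(d):
    z=d['depth']; h,w=z.shape; u,v=np.meshgrid(np.arange(w),np.arange(h))
    P=np.stack([(u-d['cx'])/d['f']*z,(v-d['cy'])/d['f']*z,z],-1)
    T=d['world_from_camera']; return P@T[:3,:3].T+T[:3,3]
def ray(d,u,v,z):
    T=d['world_from_camera']; r=T[:3,:3]@np.array([(u-d['cx'])/d['f'],(v-d['cy'])/d['f'],1.]); o=T[:3,3]
    return o+r*(z-o[2])/r[2]
def proj(d,p):
    T=d['world_from_camera']; q=T[:3,:3].T@(np.array(p)-T[:3,3]); return q[:2]/q[2]*d['f']+[d['cx'],d['cy']]
E
python3 - <<'E'
from h import *
s=telemetry.get_state(); print({k:np.round(v,3) for k,v in s.items()})
for n in ['scene','side','wrist']:
    d=cam(n); cv2.imwrite(f'pics/{n}0.png',d['img']); np.savez(f'{n}0.npz',**d); print(n,d['f'],d['cx'],d['cy'],np.round(d['world_from_camera'],3).tolist())
E
```

```text
pics
{'clock': np.float64(0.0), 'qpos': array([ 1.07 ,  0.277,  1.506, -0.   ,  1.361, -0.121]), 'qd': array([-0.001, -0.002, -0.001,  0.001,  0.   ,  0.   ]), 'effort': array([ 2.0000e-03, -4.1678e+01, -2.4581e+01,  0.0000e+00,  1.1000e-02,
        0.0000e+00]), 'position': array([0.213, 0.534, 0.23 ]), 'ee_rot': array([-0.   ,  0.189,  0.982, -0.001]), 'contact_force': array([-0.823, -0.534,  0.656]), 'moment': array([ 0.029, -0.009,  0.003]), 'width': np.float64(0.085)}
scene 402.0006509480898 277.13447144454847 210.87314084719705 [[0.432, -0.507, 0.746, -0.275], [-0.902, -0.228, 0.367, -0.411], [-0.016, -0.831, -0.556, 0.659], [0.0, 0.0, 0.0, 1.0]]
side 485.0021630581628 283.05464912290427 211.09922766214765 [[-1.0, 0.01, -0.007, 0.522], [0.012, 0.656, -0.754, 1.001], [-0.003, -0.754, -0.656, 0.924], [0.0, 0.0, 0.0, 1.0]]
wrist 313.14992254670807 281.06799932821986 205.34357869410513 [[0.371, 0.893, 0.255, 0.149], [0.928, -0.357, -0.104, 0.559], [-0.002, 0.276, -0.961, 0.373], [0.0, 0.0, 0.0, 1.0]]
```

View pics/scene0.png

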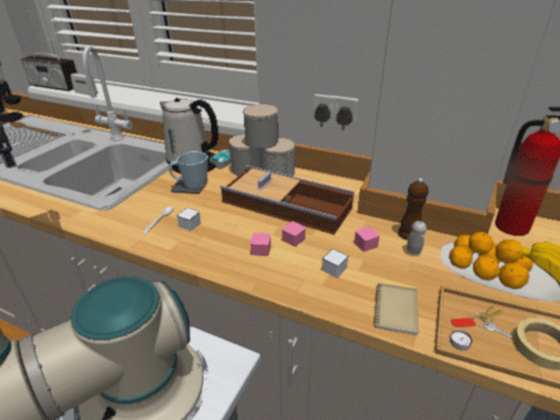

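View pics/side0.png

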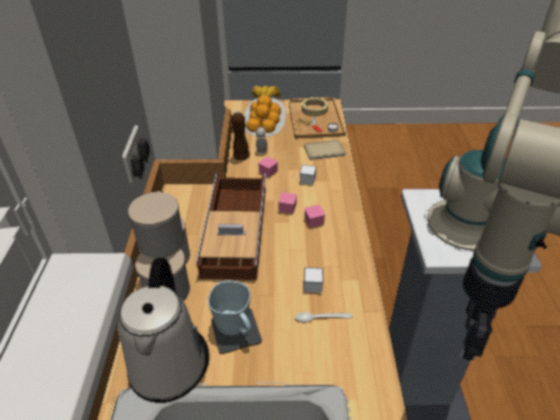

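View pics/wrist0.png

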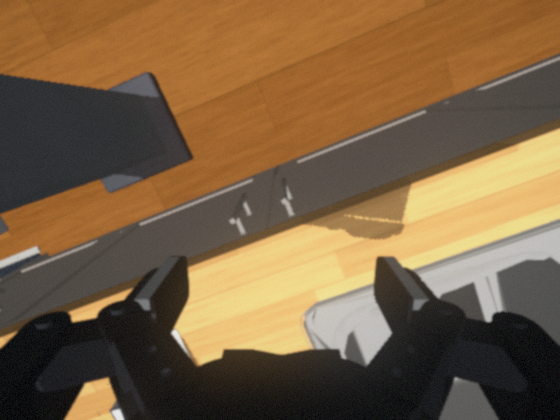

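```bash
python3 - <<'E'
from h import *
a=cv2.imread('pics/scene0.png')[150:300,140:440]; b=cv2.imread('pics/side0.png')[140:340,180:380]
cv2.imwrite('pics/c1.png',cv2.resize(a,(800,400),interpolation=cv2.INTER_CUBIC)); cv2.imwrite('pics/c2.png',cv2.resize(b,(600,600),interpolation=cv2.INTER_CUBIC))
for n in ['scene','side']:
    d=dict(np.load(n+'0.npz')); P=pts(d)
    hsv=cv2.cvtColor(d['img'],cv2.COLOR_BGR2HSV)
    print(n)
    for nm,m in [('pink',(hsv[...,0]>160)&(hsv[...,1]>80)),('grey',(hsv[...,1]<60)&(hsv[...,2]>60))]:
        m=m&(P[...,2]>0.01)&(P[...,2]<0.09)&(P[...,0]>0.2)&(P[...,0]<0.75)&(np.abs(P[...,1])<.5)
        k,l,st,c=cv2.connectedComponentsWithStats(m.astype(np.uint8))
        for i in range(1,k):
            if st[i,4]>40:
                q=P[l==i]; print(nm,c[i].round(),st[i,4],np.percentile(q,[3,50,97],axis=0).round(3).tolist())
E
```

```text
scene
pink [294. 232.] 389 [[0.476, -0.101, 0.012], [0.488, -0.081, 0.039], [0.522, -0.054, 0.043]]
pink [367. 237.] 396 [[0.531, -0.281, 0.011], [0.549, -0.258, 0.038], [0.577, -0.23, 0.044]]
pink [260. 243.] 364 [[0.4, -0.044, 0.012], [0.412, -0.022, 0.04], [0.445, 0.002, 0.043]]
grey [187. 169.] 936 [[0.59, 0.289, 0.011], [0.616, 0.336, 0.059], [0.731, 0.488, 0.089]]
grey [254. 170.] 435 [[0.619, 0.046, 0.018], [0.726, 0.144, 0.062], [0.749, 0.247, 0.086]]
grey [193. 159.] 161 [[0.632, 0.317, 0.064], [0.669, 0.356, 0.078], [0.679, 0.373, 0.089]]
grey [138. 187.] 51 [[0.485, 0.483, 0.01], [0.534, 0.487, 0.012], [0.59, 0.492, 0.015]]
grey [327. 186.] 129 [[0.71, -0.166, 0.052], [0.715, -0.089, 0.056], [0.721, -0.008, 0.06]]
grey [388. 190.] 57 [[0.709, -0.316, 0.085], [0.713, -0.267, 0.088], [0.715, -0.216, 0.09]]
grey [282. 203.] 457 [[0.567, -0.157, 0.047], [0.574, -0.015, 0.056], [0.584, 0.18, 0.062]]
grey [453. 203.] 80 [[0.708, -0.496, 0.085], [0.712, -0.436, 0.088], [0.716, -0.375, 0.09]]
grey [188. 218.] 348 [[0.421, 0.194, 0.011], [0.432, 0.209, 0.036], [0.462, 0.238, 0.043]
[... 685 characters left out ...]
 -0.489, 0.012], [0.58, -0.358, 0.04], [0.63, -0.347, 0.087]]
grey [307. 173.] 230 [[0.414, -0.23, 0.012], [0.436, -0.193, 0.036], [0.458, -0.181, 0.042]]
grey [259. 227.] 173 [[0.568, -0.119, 0.046], [0.576, 0.072, 0.056], [0.583, 0.193, 0.061]]
grey [231. 229.] 276 [[0.617, 0.052, 0.055], [0.649, 0.091, 0.069], [0.679, 0.096, 0.083]]
grey [313. 279.] 398 [[0.422, 0.199, 0.012], [0.444, 0.232, 0.038], [0.463, 0.244, 0.041]]
grey [229. 299.] 883 [[0.599, 0.291, 0.013], [0.639, 0.299, 0.056], [0.672, 0.327, 0.088]]
grey [233. 324.] 646 [[0.588, 0.351, 0.016], [0.624, 0.371, 0.058], [0.663, 0.395, 0.089]]
grey [195. 368.] 303 [[0.682, 0.452, 0.041], [0.69, 0.483, 0.063], [0.702, 0.499, 0.089]]
```

View pics/c1.png

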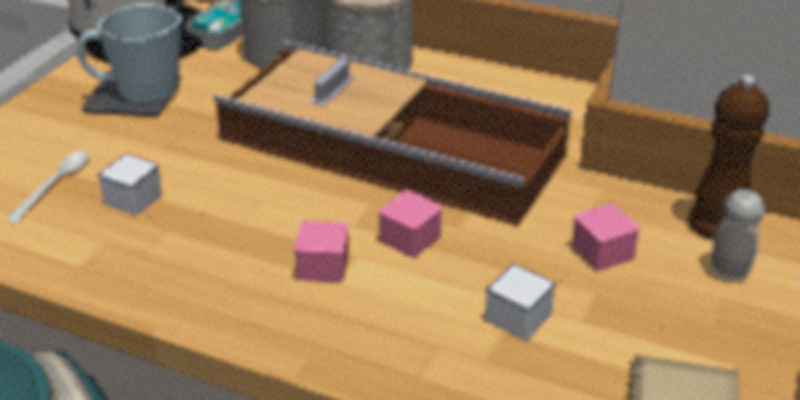

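View pics/c2.png

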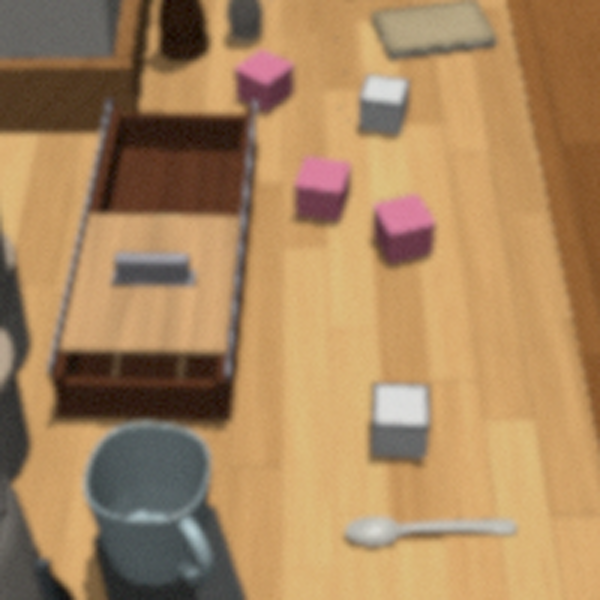

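```bash
python3 - <<'E'
from h import *
Q=[]
for n in ['scene','side']:
    d=dict(np.load(n+'0.npz')); P=pts(d)
    m=(P[...,2]>0.046)&(P[...,2]<0.063)&(P[...,0]>0.5)&(P[...,0]<0.76)&(P[...,1]>-.25)&(P[...,1]<.25)
    k,l,st,c=cv2.connectedComponentsWithStats(cv2.morphologyEx(m.astype(np.uint8),cv2.MORPH_CLOSE,np.ones((3,3))))
    for i in range(1,k):
        if st[i,4]>150:
            q=P[(l==i)&m]; r=cv2.minAreaRect(q[:,:2].astype(np.float32)*1000); print(n,st[i,4],r, np.percentile(q,[2,98],axis=0).round(3).tolist())
    m=(P[...,2]>0.066)&(P[...,2]<0.09)&(P[...,0]>0.59)&(P[...,0]<0.7)&(P[...,1]>0)&(P[...,1]<.16)
    q=P[m]; print('bar',m.sum(),cv2.minAreaRect(q[:,:2].astype(np.float32)*1000),q[:,2].max())
E
python3 -m creep '{"slide":[[0.2,-0.3,0.3],[0.5,-1,0.5],[0.8,-1,0.5],[1,-1,0.5],[1,-1,0.5]],"twist":[[0,0,0.02],[0,0,0.04],[0,0,0.06],[0,0,0.06],[0,0,0.06]],"fingers":[1,1,1,1,1]}'
```

```text
scene 2433 ((664.4876708984375, 39.88819885253906), (424.3748474121094, 182.67742919921875), 87.52031707763672) [[0.569, -0.166, 0.047], [0.748, 0.212, 0.062]]
bar 110 ((649.7420043945312, 83.79975891113281), (13.106634140014648, 64.03875732421875), 86.61978912353516) 0.08780352894863863
side 3056 ((665.2789306640625, 1.6842193603515625), (395.8812561035156, 195.74293518066406), 88.57645416259766) [[0.57, -0.19, 0.048], [0.725, 0.183, 0.061]]
bar 171 ((648.1547241210938, 91.26482391357422), (64.12761688232422, 15.758166313171387), 1.0946754217147827) 0.0850171405442306
clock: 0.65
position: [0.3651, 0.3823, 0.3072]
ee_rot: [0.001, 0.002, 1.0, 0.0]
contact_force: [-0.1, 0.9, -0.1]
width: 0.0856
```

```bash
python3 -m creep '{"slide":[[0.3,-0.3,0],[0.5,-0.6,0],[0.7,-1,0.0],[0.9,-1,0],[0.9,-1,0],[0.9,-1,0],[0.9,-1,0]],"twist":[[0,0,0],[0,0,0],[0,0,0],[0,0,0],[0,0,0],[0,0,0],[0,0,0]],"fingers":[1,1,1,1,1,1,1]}'
cat > snap.py <<'E'
import sys
from h import *
n,name=sys.argv[1:3]
d=cam(n); cv2.imwrite(f'pics/{name}.png',d['img']); np.savez(f'{name}.npz',**d)
E
python3 snap.py wrist w1
```

```text
clock: 1.35
position: [0.4973, 0.2346, 0.306]
ee_rot: [-0.001, 0.001, 1.0, 0.0]
contact_force: [-0.2, 0.4, 0.0]
width: 0.0853
```

View pics/w1.png

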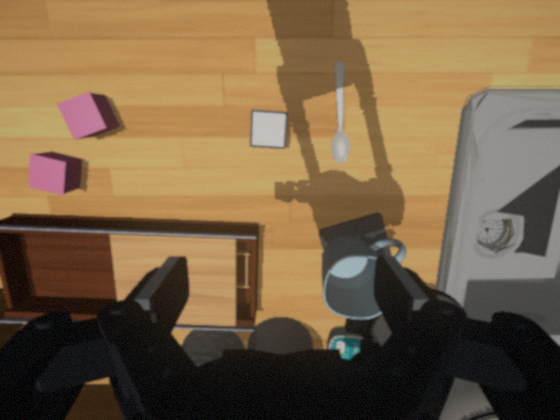

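```bash
python3 -m creep '{"slide":[[0.3,-0.3,0],[0.5,-0.6,0],[0.7,-0.9,0.0],[0.7,-1,0],[0.7,-1,0],[0.7,-1,0]],"twist":[[0,0,0],[0,0,0],[0,0,0],[0,0,0],[0,0,0],[0,0,0]],"fingers":[1,1,1,1,1,1]}'
python3 snap.py wrist w2
```

```text
clock: 2.0
position: [0.6025, 0.0851, 0.3063]
ee_rot: [-0.0, 0.001, 1.0, 0.001]
contact_force: [0.4, 0.0, 0.7]
width: 0.0855
```

View pics/w2.png

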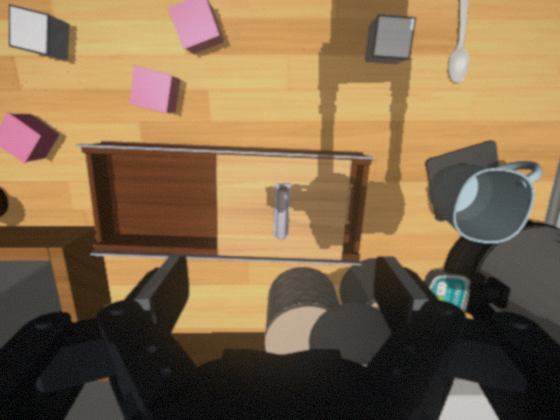

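```bash
python3 - <<'E'
from h import *
d=dict(np.load('w2.npz'))
im=d['img']; cv2.imwrite('pics/w2c.png',cv2.resize(im[130:280,70:390],(800,375),interpolation=cv2.INTER_CUBIC))
for uv in [(80,146),(372,157),(92,255),(360,262)]: print(uv,ray(d,*uv,.051).round(4))
for uv in [(276,190),(290,190),(276,236),(288,236)]: print('bar',uv,ray(d,*uv,.083).round(4))
P=pts(d); m=(P[...,2]>.07)&(P[...,2]<.095)&(P[...,1]>0)&(P[...,1]<.16)&(P[...,0]<.72); q=P[m]; print(cv2.minAreaRect(q[:,:2].astype(np.float32)*1000), q[:,2].max())
m=(P[...,2]>.036)&(P[...,2]<.065)&(P[...,0]>.55)&(P[...,0]<.74)&(P[...,1]<.25)&(P[...,1]>-.25); q=P[m]; print(cv2.minAreaRect(q[:,:2].astype(np.float32)*1000))
E
```

```text
(80, 146) [ 0.5688 -0.1669  0.051 ]
(372, 157) [0.5837 0.2004 0.051 ]
(92, 255) [ 0.7176 -0.177   0.051 ]
(360, 262) [0.7296 0.1948 0.051 ]
bar (276, 190) [0.6187 0.0789 0.083 ]
bar (290, 190) [0.6187 0.0957 0.083 ]
bar (276, 236) [0.6777 0.0785 0.083 ]
bar (288, 236) [0.6778 0.0935 0.083 ]
((650.5991821289062, 85.91986083984375), (11.911698341369629, 63.5278434753418), 87.43363189697266) 0.0853988093284962
((655.023681640625, -28.359359741210938), (452.82501220703125, 186.87298583984375), 86.96163177490234)
```

View pics/w2c.png

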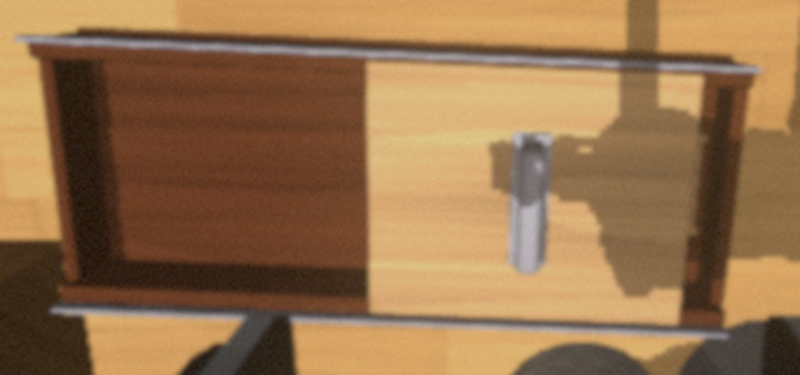

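```bash
python3 - <<'E'
from h import *
for n in ['scene0','side0']:
    d=dict(np.load(n+'.npz')); P=pts(d)
    m=(P[...,2]>.1)&(P[...,2]<.5)&(P[...,0]<.85)&(P[...,0]>.45)&(P[...,1]>-.1)&(P[...,1]<.25)
    if n=='side0': m&=P[...,0]>.6
    q=P[m]; print(n,m.sum(),np.percentile(q,[.5,2,50,99],axis=0).round(3).tolist())
E
python3 -m creep '{"slide":[[0.15,0,-0.2],[0.32,0.01,-0.5],[0.32,0.01,-0.8],[0.32,0.01,-1],[0.32,0.01,-1],[0.32,0.01,-1]],"twist":[[0,0,-0.006],[0,0,-0.006],[0,0,-0.006],[0,0,-0.006],[0,0,-0.006],[0,0,-0.006]],"fingers":[0,0,-0.2,-0.2,-0.2,-0.2]}' 60
```

```text
scene0 1894 [[0.745, 0.064, 0.101], [0.749, 0.07, 0.102], [0.77, 0.147, 0.162], [0.844, 0.244, 0.226]]
side0 3263 [[0.745, 0.109, 0.106], [0.749, 0.128, 0.108], [0.792, 0.214, 0.193], [0.848, 0.247, 0.224]]
clock: 2.65
position: [0.6509, 0.0874, 0.1572]
ee_rot: [0.0, 0.019, 1.0, 0.0]
contact_force: [0.2, 0.5, 0.4]
width: 0.0342
```

```bash
python3 -m creep '{"slide":[[0,0,-0.3],[0,0,-0.5],[0,-0.005,-0.63],[0,-0.005,-0.63],[0,-0.005,-0.63],[0,-0.005,-0.63],[0,-0.005,-0.63],[0,-0.005,-0.63]],"twist":[[0,0,0],[0,0,0],[0,0,0],[0,0,0],[0,0,0],[0,0,0],[0,0,0],[0,0,0]],"fingers":[-0.2,-0.2,-0.2,-0.2,-1,-1,-1,-1]}' 60; python3 -m creep '{"slide":[[0,0,0],[0,0,0]],"twist":[[0,0,0],[0,0,0]],"fingers":[-1,-1]}'
```

```text
clock: 3.45
position: [0.6534, 0.0853, 0.0652]
ee_rot: [0.003, 0.02, 1.0, 0.001]
contact_force: [-0.6, 1.0, 6.2]
width: 0.0102
clock: 3.65
position: [0.6534, 0.0852, 0.0652]
ee_rot: [0.003, 0.02, 1.0, 0.0]
contact_force: [-0.4, 0.4, 7.4]
width: 0.0108
```

```bash
python3 -m creep '{"slide":[[0,0,0.02],[-0.005,-0.15,0.02],[-0.01,-0.3,0.02],[-0.015,-0.45,0.02],[-0.02,-0.6,0.02],[-0.028,-0.75,0.02],[-0.03,-0.85,0.02],[-0.03,-0.85,0.02]],"twist":[[0,0,0],[0,0,0],[0,0,0],[0,0,0],[0,0,0],[0,0,0],[0,0,0],[0,0,0]],"fingers":[-1,-1,-1,-1,-1,-1,-1,-1]}'; python3 -m creep '{"slide":[[-0.002,-0.08,0],[-0.004,-0.14,0],[-0.008,-0.2,0],[-0.008,-0.2,0],[-0.008,-0.2,0]],"twist":[[0,0,0],[0,0,0],[0,0,0],[0,0,0],[0,0,0]],"fingers":[-1,-1,-1,-1,-1]}'
python3 snap.py wrist w3; python3 snap.py side s3
```

```text
clock: 4.45
position: [0.6475, -0.045, 0.0652]
ee_rot: [0.001, 0.021, 1.0, -0.001]
contact_force: [2.8, -0.3, -3.6]
width: 0.0102
clock: 4.95
position: [0.6462, -0.0735, 0.0652]
ee_rot: [0.001, 0.02, 1.0, -0.001]
contact_force: [3.5, -1.1, -0.8]
width: 0.0104
```

View pics/w3.png

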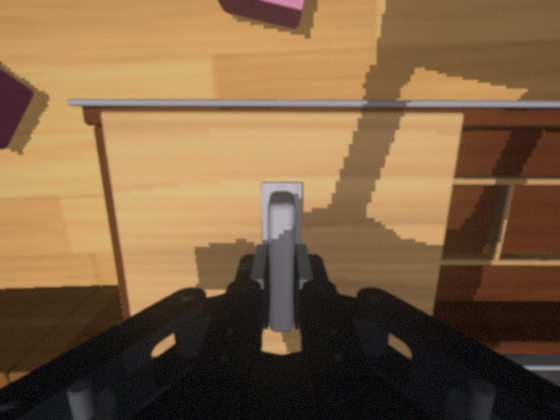

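View pics/s3.png

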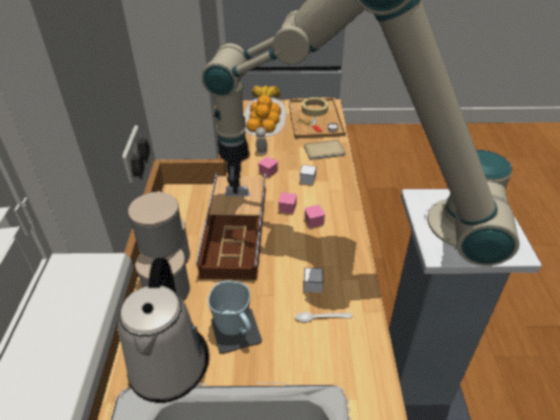

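```bash
python3 -m creep '{"slide":[[0,0,0],[0,0,0],[0,0,0],[0,0,0.3],[0,0,0.6],[0,0,0.9],[-0.3,0.1,1],[-0.3,0.2,1],[-0.3,0.2,1]],"twist":[[0,0,0],[0,0,0],[0,0,0],[0,0,0],[0,0,0],[0,0,0],[0,0,0],[0,0,0],[0,0,0]],"fingers":[-0.5,-0.3,-0.2,-0.2,0,0,0.5,1,1]}'; python3 -m creep '{"slide":[[0,0,0.3],[0,0.3,0.5],[0,0.3,0.5],[0,0.3,0.5]],"twist":[[0,0,0],[0,0,0],[0,0,0],[0,0,0]],"fingers":[1,1,1,1]}'
python3 snap.py wrist w4
python3 - <<'E'
from h import *
d=dict(np.load('w4.npz'));P=pts(d)
m=(P[...,2]>.07)&(P[...,2]<.095)&(P[...,1]>-.2)&(P[...,1]<.1)&(P[...,0]<.72)&(P[...,0]>.58); q=P[m]; print(cv2.minAreaRect(q[:,:2].astype(np.float32)*1000),q[:,2].max())
E
```

```text
clock: 5.95
position: [0.5993, -0.0409, 0.2157]
ee_rot: [0.0, 0.019, 1.0, 0.0]
contact_force: [0.3, -1.1, -0.1]
width: 0.0835
clock: 6.35
position: [0.6011, 0.0028, 0.2896]
ee_rot: [0.0, 0.019, 1.0, -0.0]
contact_force: [0.8, -0.6, 0.1]
width: 0.0855
((677.3773193359375, -125.93804931640625), (55.600650787353516, 170.3609619140625), 32.46946716308594) 0.08701425436139221
```

View pics/w4.png

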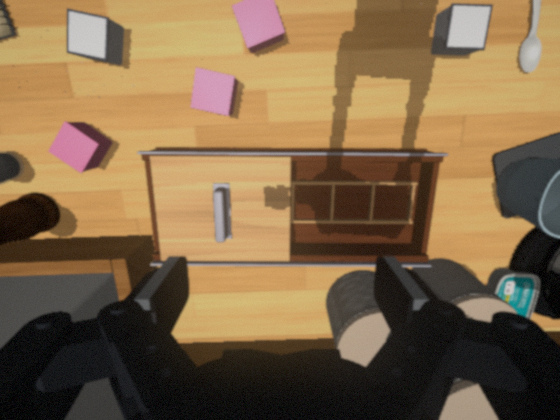

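```bash
python3 - <<'E'
from h import *
d=dict(np.load('w4.npz'))
cv2.imwrite('pics/w4c.png',cv2.resize(d['img'][140:275,135:455],(800,338),interpolation=cv2.INTER_CUBIC))
g=cv2.cvtColor(d['img'],cv2.COLOR_BGR2GRAY)
print(g[175,140:165],g[240,140:170]); print(g[230,285:300])
E
```

```text
[179 180 179 181 175 154 126  95  82  81  99 128 156 176 179 180 179 176
 179 178 175 178 178 179 179] [ 56  57  55  57  53  58  54  51  56  53  53  62  72  84  81  79  78  91
 124 157 178 183 186 184 187 186 180 186 184 186]
[168 169 166 157 130  97  68  58  60  62  70  74  77  81  74]
```

View pics/w4c.png

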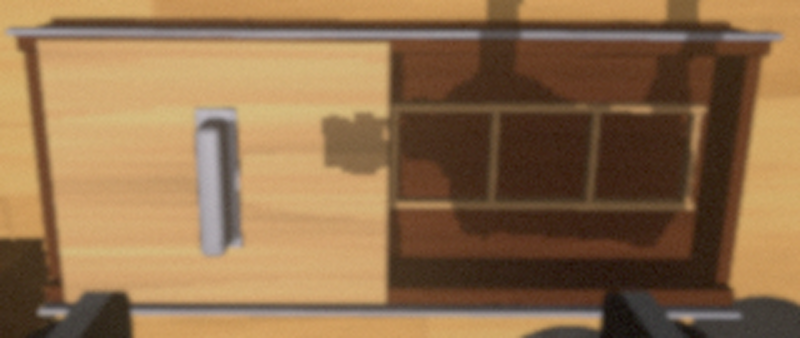

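```bash
python3 - <<'E'
from h import *
d=dict(np.load('w4.npz'))
for uv in [(139.5,153),(446,155),(150.5,265),(431,266)]: print('rail',ray(d,*uv,.051).round(4))
for uv in [(151.3,175),(158.3,240),(289.3,230)]: print('cover',ray(d,*uv,.057).round(4))
for uv in [(291.3,182),(415,182.5),(291.3,222),(412.5,223.5)]: print('fence',ray(d,*uv,.016).round(4))
E
```

```text
rail [ 0.5686 -0.1678  0.051 ]
rail [0.5855 0.2028 0.051 ]
rail [ 0.7174 -0.1775  0.051 ]
rail [0.7335 0.1984 0.051 ]
cover [ 0.5949 -0.1551  0.057 ]
cover [ 0.6796 -0.1591  0.057 ]
cover [0.6725 0.01   0.057 ]
fence [0.6188 0.0154 0.016 ]
fence [0.626  0.1829 0.016 ]
fence [0.676  0.0137 0.016 ]
fence [0.6849 0.184  0.016 ]
```

```bash
python3 -m creep '{"slide":[[-0.3,0.3,0],[-0.6,0.6,0],[-0.9,0.9,-0.1],[-1,1,-0.2],[-1,1,-0.2]],"twist":[[0,0,0.006],[0,0,0.006],[0,0,0.006],[0,0,0.006],[0,0,0.006]],"fingers":[1,1,1,1,1]}';python3 -m creep '{"slide":[[-0.2,0.3,0],[-0.2,0.42,0],[-0.2,0.42,0],[-0.2,0.42,0]],"twist":[[0,0,0],[0,0,0],[0,0,0],[0,0,0]],"fingers":[1,1,1,1]}'
python3 snap.py wrist w5; python3 - <<'E'
from h import *
d=dict(np.load('w5.npz'));P=pts(d)
m=(P[...,2]>.03)&(P[...,2]<.06)&(P[...,1]>.17)&(P[...,1]<.27)&(P[...,0]<.5)&(P[...,0]>.38); q=P[m]; print(cv2.minAreaRect(q[:,:2].astype(np.float32)*1000),np.percentile(q[:,2],[10,50,90]))
mm=P[(P[...,2]<.02)&(abs(P[...,0]-.44)<.08)&(abs(P[...,1]-.22)<.08)];print('table',np.median(mm[:,2]))
E
```

```text
clock: 6.9
position: [0.4456, 0.1532, 0.2567]
ee_rot: [-0.004, 0.001, 1.0, -0.0]
contact_force: [0.6, 0.0, 0.0]
width: 0.0857
clock: 7.3
position: [0.4209, 0.2144, 0.2587]
ee_rot: [-0.001, 0.001, 1.0, -0.001]
contact_force: [1.1, -1.3, -0.6]
width: 0.0854
((444.13946533203125, 218.6049346923828), (45.89365768432617, 46.30268859863281), 86.2532958984375) [0.0389984  0.04002334 0.04098629]
table 0.0003890470376382571
```

View pics/w5.png

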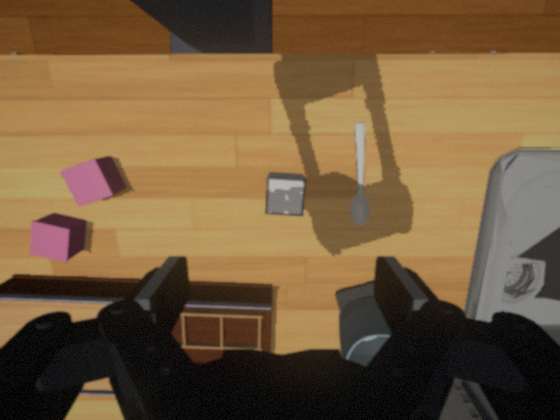

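```bash
python3 -m creep '{"slide":[[-0.06,0.03,-0.3],[-0.12,0.03,-0.6],[-0.12,0.03,-0.9],[-0.12,0.03,-0.9],[-0.12,0.03,-0.9]],"twist":[[0,0,-0.01],[0,0,-0.01],[0,0,-0.01],[0,0,-0.01],[0,0,-0.01]],"fingers":[0.6,0.6,0.6,0.6,0.6]}'; python3 -m creep '{"slide":[[0,0,0],[0,0,0],[0,0,-0.1],[0,0,-0.2],[0,0,-0.3],[0,0,-0.33],[0,0,-0.33],[0,0,-0.33]],"twist":[[-0.001,-0.02,0],[-0.0025,-0.04,0],[-0.004,-0.06,0],[-0.005,-0.08,0],[-0.0065,-0.1,0],[-0.008,-0.125,0],[-0.008,-0.125,0],[-0.008,-0.125,0]],"fingers":[0.6,0.6,0.6,0.6,0.6,0.6,0.6,0.6]}'; python3 snap.py wrist w6; python3 snap.py side s6;  python3 -c "
from h import *
s=telemetry.get_state(); print(s['qpos'].round(2))
d=dict(np.load('w6.npz'));P=pts(d)
m=(P[...,2]>.03)&(P[...,2]<.06)&(P[...,1]>.17)&(P[...,1]<.27)&(P[...,0]<.5)&(P[...,0]>.415); q=P[m]; print(cv2.minAreaRect(q[:,:2].astype(np.float32)*1000))"
```

```text
clock: 7.85
position: [0.4033, 0.2189, 0.125]
ee_rot: [-0.0, 0.034, 0.999, -0.0]
contact_force: [0.9, 0.1, 1.0]
width: 0.0683
clock: 8.65
position: [0.3985, 0.2331, 0.1291]
ee_rot: [0.341, 0.039, 0.939, -0.022]
contact_force: [2.3, -1.4, 3.2]
width: 0.0678
[ 0.77  0.1   2.31 -1.18  0.56  0.26]
((443.4226379394531, 218.39340209960938), (45.96474838256836, 47.600257873535156), 86.91908264160156)
```

View pics/w6.png

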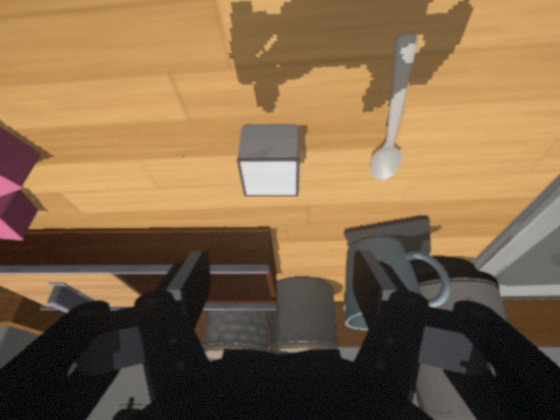

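View pics/s6.png

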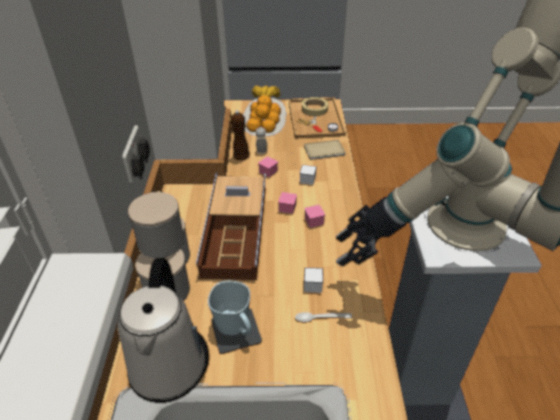

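```bash
python3 -m creep '{"slide":[[0,0,0.2],[0,0,0.3],[0,0,0.3],[0,0,0.3],[0,0,0.3],[0,0,0.3],[0,0,0.3],[0,0,0.3]],"twist":[[0.001,0.02,0],[0.0025,0.04,0],[0.004,0.06,0],[0.005,0.08,0],[0.0065,0.1,0],[0.008,0.125,0],[0.008,0.125,0],[0.008,0.125,0]],"fingers":[0.6,0.6,0.6,0.6,0.6,0.6,0.6,0.6]}'; python3 -c "
from h import *
s=telemetry.get_state(); print(s['qpos'].round(2))"
```

```text
clock: 9.55
position: [0.4026, 0.2316, 0.1744]
ee_rot: [-0.046, 0.034, 0.998, -0.011]
contact_force: [-0.8, -0.5, -0.2]
width: 0.0684
[ 0.36  0.2   1.76  0.02  1.27 -1.15]
```

```bash
cat > g.py <<'E'
# target: x y z jawangle_deg [tilt_deg about jaw axis]
import sys
from h import *
from scipy.spatial.transform import Rotation as R
def target(al,th=0):
    b=np.radians((al+90)/2); Rd=R.from_quat([np.cos(b),np.sin(b),0,0])
    a=np.radians(al); return R.from_rotvec(np.radians(th)*np.array([np.cos(a),np.sin(a),0]))*Rd
def need(x,y,z,al,th=0):
    s=telemetry.get_state(); w,a,b,c=s['ee_rot']; Rc=R.from_quat([a,b,c,w])
    rv=(target(al,th)*Rc.inv()).as_rotvec(); print('slide',((np.array([x,y,z])-s['position'])/.15).round(3),'twist',(np.degrees(rv)/360).round(4),'deg',np.degrees(np.linalg.norm(rv)).round(1),'q',s['qpos'].round(2))
if __name__=='__main__': need(*map(float,sys.argv[1:]))
E
python3 g.py .444 .2186 .1 -3.75; python3 g.py .444 .2186 .01 -3.75
```

```text
slide [ 0.276 -0.087 -0.496] twist [-0.0093 -0.0139 -0.2495] deg 90.0 q [ 0.36  0.2   1.76  0.02  1.27 -1.15]
slide [ 0.276 -0.087 -1.096] twist [-0.0093 -0.0139 -0.2495] deg 90.0 q [ 0.36  0.2   1.76  0.02  1.27 -1.15]
```

```bash
python3 -m creep '{"slide":[[0.05,-0.02,0],[0.1,-0.03,0],[0.15,-0.05,0],[0.2,-0.06,0],[0.28,-0.087,0],[0.28,-0.087,0],[0.28,-0.087,-0.1],[0.28,-0.087,-0.2],[0.28,-0.087,-0.3],[0.28,-0.087,-0.4],[0.28,-0.087,-0.5],[0.28,-0.087,-0.5],[0.28,-0.087,-0.5]],"twist":[[-0.0093,-0.0139,-0.024],[-0.0093,-0.0139,-0.047],[-0.0093,-0.0139,-0.07],[-0.0093,-0.0139,-0.093],[-0.0093,-0.0139,-0.117],[-0.0093,-0.0139,-0.14],[-0.0093,-0.0139,-0.165],[-0.0093,-0.0139,-0.19],[-0.0093,-0.0139,-0.21],[-0.0093,-0.0139,-0.23],[-0.0093,-0.0139,-0.2495],[-0.0093,-0.0139,-0.2495],[-0.0093,-0.0139,-0.2495]],"fingers":[0.7,0.7,0.7,0.7,0.7,0.7,0.7,0.7,0.7,0.7,0.7,0.7,0.7]}';python3 g.py .444 .2186 .01 -3.75; python3 snap.py wrist w7;python3 snap.py scene s7
```

```text
clock: 10.85
position: [0.4405, 0.2187, 0.0981]
ee_rot: [-0.002, 0.729, 0.685, 0.001]
contact_force: [0.2, 0.1, -0.3]
width: 0.0727
slide [ 0.023 -0.    -0.587] twist [-0.0007 -0.0002 -0.0006] deg 0.3 q [0.32 0.27 1.88 0.01 0.99 0.37]
```

View pics/w7.png

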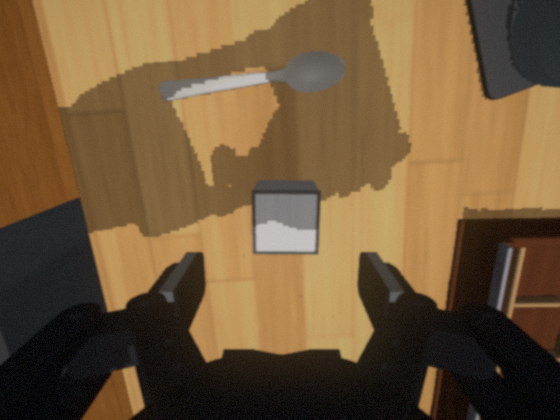

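```bash
python3 -m creep '{"slide":[[0.02,0,-0.2],[0.02,0,-0.4],[0.02,0,-0.5],[0.02,0,-0.57],[0.02,0,-0.57],[0.02,0,-0.57],[0.02,0,-0.57],[0.02,0,-0.57],[0.02,0,-0.57]],"twist":[[0,0,0],[0,0,0],[0,0,0],[0,0,0],[0,0,0],[0,0,0],[0,0,0],[0,0,0],[0,0,0]],"fingers":[0.7,0.7,0.7,0.7,0.7,-1,-1,-1,-1]}' 60; python3 g.py .46 .13 .12 15.8
```

```text
clock: 11.85
position: [0.4428, 0.2195, 0.0127]
ee_rot: [-0.002, 0.729, 0.684, 0.001]
contact_force: [-0.6, 1.6, 6.6]
width: 0.0449
slide [ 0.114 -0.597  0.716] twist [-0.0008 -0.0003  0.054 ] deg 19.4 q [0.32 0.39 1.98 0.01 0.77 0.37]
```

```bash
python3 -m creep '{"slide":[[0,0,0.15],[0.1,-0.2,0.25],[0.2,-0.4,0.25],[0.31,-0.53,0.25],[0.31,-0.53,0.15],[0.31,-0.53,0.05],[0.31,-0.53,0.01],[0.31,-0.53,0.01]],"twist":[[0,0,0],[0,0,0.02],[0,0,0.04],[0,0,0.055],[0,0,0.055],[0,0,0.055],[0,0,0.055],[0,0,0.055]],"fingers":[-1,-1,-1,-1,-1,-1,-1,-1]}'; python3 -m creep '{"slide":[[0,0,0],[0,0,0],[0,0,0],[0,0,0.3],[0,0,0.6],[0,0,0.6]],"twist":[[0,0,0],[0,0,0],[0,0,0],[0,0,0],[0,0,0],[0,0,0]],"fingers":[0.6,0.6,0.6,0.6,0.6,0.6]}'; python3 g.py .49 .14 .1 16 45;python3 g.py .49 .14 .1 16 -45;python3 snap.py wrist w8; python3 - <<'E'
from h import *
d=dict(np.load('w8.npz'));P=pts(d)
m=(P[...,2]>.03)&(P[...,2]<.06)&(P[...,1]>.08)&(P[...,1]<.2)&(P[...,0]<.55)&(P[...,0]>.4); q=P[m]; print(cv2.minAreaRect(q[:,:2].astype(np.float32)*1000),np.percentile(q[:,2],[10,50,90]))
E
```

```text
clock: 12.65
position: [0.4878, 0.1395, 0.013]
ee_rot: [-0.003, 0.601, 0.799, -0.001]
contact_force: [-0.5, -0.2, -0.5]
width: 0.045
clock: 13.25
position: [0.4926, 0.1404, 0.1085]
ee_rot: [0.002, 0.601, 0.8, 0.004]
contact_force: [0.6, 0.1, -0.0]
width: 0.0684
slide [-0.018 -0.003 -0.056] twist [1.195e-01 3.580e-02 1.000e-04] deg 44.9 q [ 0.14  0.28  1.83  0.    1.02 -0.14]
slide [-0.018 -0.003 -0.056] twist [-0.1208 -0.0335 -0.001 ] deg 45.1 q [ 0.14  0.28  1.83  0.    1.02 -0.14]
((489.1227722167969, 138.43572998046875), (46.14439010620117, 46.282325744628906), 15.975761413574219) [0.03906689 0.04003183 0.04089358]
```

View pics/w8.png

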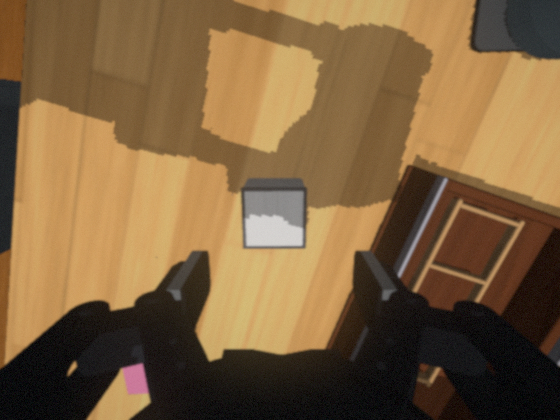

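```bash
python3 -m creep '{"slide":[[0,-0.05,0.05],[0,-0.1,0.05],[0.02,-0.15,0],[0.03,-0.2,-0.1],[0.04,-0.23,-0.2],[0.04,-0.23,-0.3],[0.04,-0.23,-0.33],[0.04,-0.23,-0.33]],"twist":[[0.02,0.006,0],[0.04,0.012,0],[0.06,0.018,0],[0.08,0.024,0],[0.1,0.03,0],[0.1195,0.0358,0],[0.1195,0.0358,0],[0.1195,0.0358,0]],"fingers":[0.7,0.7,0.7,0.7,0.7,0.7,0.7,0.7]}';python3 g.py .4984 .1059 .055 16 45; python3 g.py .4867 .1466 .0125 16 45;
```

```text
clock: 14.1
position: [0.4929, 0.1052, 0.0519]
ee_rot: [-0.311, 0.555, 0.738, 0.225]
contact_force: [-0.5, 0.4, -0.0]
width: 0.0732
slide [0.036 0.005 0.021] twist [ 0.0001 -0.0023 -0.0011] deg 0.9 q [-0.36  0.58  1.83  0.61  1.34 -0.98]
slide [-0.042  0.276 -0.263] twist [ 0.0001 -0.0023 -0.0011] deg 0.9 q [-0.36  0.58  1.83  0.61  1.34 -0.98]
```

```bash
python3 -m creep '{"slide":[[0.035,0.01,0.01],[0.01,0.1,-0.08],[-0.02,0.19,-0.17],[-0.042,0.276,-0.263],[-0.042,0.276,-0.263],[-0.042,0.276,-0.263],[-0.042,0.276,-0.263],[-0.042,0.276,-0.263],[-0.042,0.276,-0.263]],"twist":[[0,-0.0023,-0.001],[0,-0.0023,-0.001],[0,-0.0023,-0.001],[0,-0.0023,-0.001],[0,-0.0023,-0.001],[0,-0.0023,-0.001],[0,-0.0023,-0.001],[0,-0.0023,-0.001],[0,-0.0023,-0.001]],"fingers":[0.7,0.7,0.7,0.7,0.7,-1,-1,-1,-1]}' 60; python3 g.py .4913 .1302 .1 16 -45; python3 snap.py scene s9; python3 snap.py wrist w9
```

```text
clock: 15.0
position: [0.4888, 0.1465, 0.0156]
ee_rot: [-0.304, 0.555, 0.739, 0.232]
contact_force: [0.8, -0.6, 7.3]
width: 0.0453
slide [ 0.017 -0.109  0.563] twist [-0.2404 -0.0682 -0.001 ] deg 89.9 q [-0.3   0.62  1.9   0.68  1.22 -1.03]
```

View pics/w9.png

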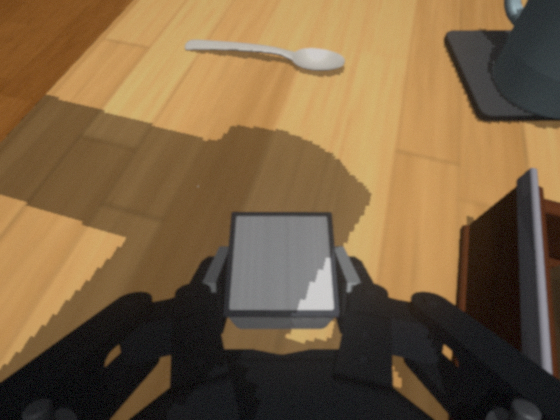

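```bash
python3 -m creep '{"slide":[[0,0,0.2],[0,0,0.35],[0,0,0.4],[0,-0.02,0.4],[0,-0.03,0.4],[0,-0.04,0.4],[0,-0.05,0.4],[0,-0.06,0.4],[0.01,-0.07,0.4],[0.01,-0.08,0.4],[0.01,-0.08,0.4],[0.01,-0.08,0.4],[0.01,-0.08,0.4],[0.01,-0.08,0.4]],"twist":[[0,0,0],[-0.0219,-0.0062,0],[-0.0437,-0.0124,0],[-0.0656,-0.0186,0],[-0.0874,-0.0248,0],[-0.1093,-0.031,0],[-0.1311,-0.0372,0],[-0.153,-0.0434,0],[-0.1748,-0.0496,0],[-0.1967,-0.0558,0],[-0.2185,-0.062,0],[-0.2404,-0.0682,0],[-0.2404,-0.0682,0],[-0.2404,-0.0682,0]],"fingers":[-1,-1,-1,-1,-1,-1,-1,-1,-1,-1,-1,-1,-1,-1]}'; python3 g.py .4902 .1342 .0165 16 -45;python3 snap.py wrist w10; python3 snap.py side s10
```

```text
clock: 16.5
position: [0.4891, 0.1349, 0.0732]
ee_rot: [0.304, 0.554, 0.739, -0.232]
contact_force: [-0.2, -0.1, 0.5]
width: 0.0453
slide [ 0.007 -0.004 -0.378] twist [ 0.0002 -0.001  -0.0004] deg 0.4 q [ 0.62  0.53  1.86 -0.79  1.21  0.8 ]
```

View pics/w10.png

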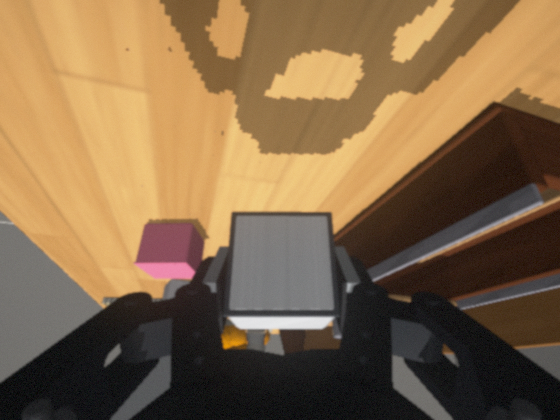

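View pics/s10.png

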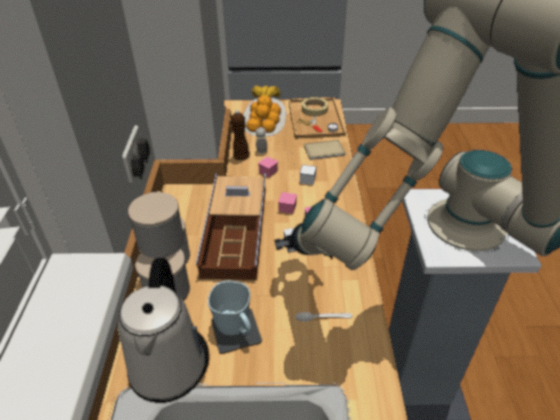

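```bash
python3 -m creep '{"slide":[[0.007,-0.004,-0.2],[0.007,-0.004,-0.33],[0.007,-0.004,-0.378],[0.007,-0.004,-0.378],[0.007,-0.004,-0.378],[0.007,-0.004,-0.378],[0.007,-0.004,-0.378],[-0.04,0.15,-0.2],[-0.08,0.31,-0.05],[-0.08,0.31,0.1],[-0.08,0.31,0.3],[-0.08,0.31,0.3]],"twist":[[0,-0.001,0],[0,-0.001,0],[0,-0.001,0],[0,-0.001,0],[0,-0.001,0],[0,-0.001,0],[0,-0.001,0],[0,-0.001,0],[0,-0.001,0],[0,-0.001,0],[0,-0.001,0],[0,-0.001,0]],"fingers":[-1,-1,-1,-1,0.7,0.7,0.7,0.7,0.7,0.7,0.7,0.7]}'; python3 snap.py side s11; python3 snap.py wrist w11; python3 - <<'E'
from h import *
d=dict(np.load('w11.npz'));P=pts(d)
m=(P[...,2]>.03)&(P[...,2]<.06)&(P[...,1]>.08)&(P[...,1]<.2)&(P[...,0]<.55)&(P[...,0]>.4); q=P[m]; print(cv2.minAreaRect(q[:,:2].astype(np.float32)*1000),np.percentile(q[:,2],[10,50,90]))
m=(P[...,2]>.042)&m; q=P[m]; print(cv2.minAreaRect(q[:,:2].astype(np.float32)*1000))
E
python3 g.py .4984 .1059 .06 16 45
```

```text
clock: 17.8
position: [0.4789, 0.1823, 0.1228]
ee_rot: [0.309, 0.556, 0.737, -0.227]
contact_force: [0.2, 0.3, 0.2]
width: 0.0725
((490.0146484375, 138.67044067382812), (45.929874420166016, 40.65925979614258), 15.695354461669922) [0.0340669  0.04576877 0.04657206]
((489.9495544433594, 138.3581085205078), (45.51532745361328, 40.622276306152344), 14.904745101928711)
slide [ 0.141 -0.503 -0.397] twist [2.404e-01 6.960e-02 2.000e-04] deg 90.1 q [ 0.7   0.49  1.76 -0.73  1.34  0.76]
```

View pics/w11.png

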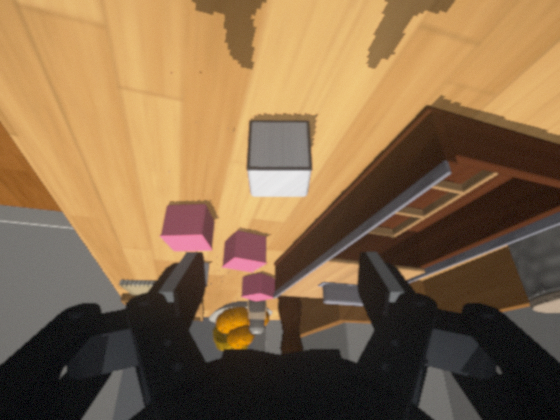

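```bash
python3 -m creep '{"slide":[[0,-0.05,0.15],[0,-0.1,0.2],[0,-0.15,0.2],[0.03,-0.2,0.2],[0.05,-0.25,0.2],[0.07,-0.3,0.2],[0.08,-0.35,0.2],[0.1,-0.4,0.15],[0.12,-0.45,0.1],[0.14,-0.5,0],[0.15,-0.548,-0.1],[0.15,-0.548,-0.25],[0.15,-0.548,-0.397],[0.15,-0.548,-0.397]],"twist":[[0.0219,0.0063,0],[0.0437,0.0126,0],[0.0656,0.019,0],[0.0874,0.0253,0],[0.1093,0.0316,0],[0.1311,0.038,0],[0.153,0.0443,0],[0.1748,0.0506,0],[0.1967,0.057,0],[0.2185,0.0633,0],[0.2404,0.0696,0],[0.2404,0.0696,0],[0.2404,0.0696,0],[0.2404,0.0696,0]],"fingers":[0.7,0.7,0.7,0.7,0.7,0.7,0.7,0.7,0.7,0.7,0.7,0.7,0.7,0.7]}'; python3 g.py .4883 .1443 .017 16 45
```

```text
clock: 19.3
position: [0.4976, 0.0986, 0.0561]
ee_rot: [-0.309, 0.557, 0.736, 0.228]
contact_force: [-0.9, 0.5, -0.1]
width: 0.0729
slide [-0.062  0.305 -0.261] twist [-0.     -0.0014  0.    ] deg 0.5 q [-0.37  0.58  1.82  0.61  1.35 -0.98]
```

```bash
python3 -m creep '{"slide":[[0.015,0.02,0.02],[0.0,0.1,-0.06],[-0.03,0.2,-0.15],[-0.062,0.305,-0.261],[-0.062,0.305,-0.261],[-0.062,0.305,-0.261],[-0.062,0.305,-0.261],[-0.062,0.305,-0.261],[-0.062,0.305,-0.261]],"twist":[[0,-0.001,0],[0,-0.001,0],[0,-0.001,0],[0,-0.001,0],[0,-0.001,0],[0,-0.001,0],[0,-0.001,0],[0,-0.001,0],[0,-0.001,0]],"fingers":[0.7,0.7,0.7,0.7,0.7,-1,-1,-1,-1]}' 60; python3 -m creep '{"slide":[[0,0,0.2],[0,0,0.35],[0,0,0.4],[0,-0.02,0.4],[0,-0.03,0.4],[0,-0.04,0.4],[0,-0.05,0.4],[0,-0.06,0.4],[0.01,-0.07,0.4],[0.01,-0.08,0.4],[0.01,-0.08,0.4],[0.01,-0.08,0.4],[0.01,-0.08,0.4],[0.01,-0.08,0.4]],"twist":[[0,0,0],[-0.0219,-0.0062,0],[-0.0437,-0.0124,0],[-0.0656,-0.0186,0],[-0.0874,-0.0248,0],[-0.1093,-0.031,0],[-0.1311,-0.0372,0],[-0.153,-0.0434,0],[-0.1748,-0.0496,0],[-0.1967,-0.0558,0],[-0.2185,-0.062,0],[-0.2404,-0.0682,0],[-0.2404,-0.0682,0],[-0.2404,-0.0682,0]],"fingers":[-1,-1,-1,-1,-1,-1,-1,-1,-1,-1,-1,-1,-1,-1]}'; python3 g.py .4902 .1342 .0165 16 -45;python3 snap.py wrist w12
```

```text
clock: 20.2
position: [0.4916, 0.1441, 0.0216]
ee_rot: [-0.303, 0.555, 0.739, 0.232]
contact_force: [0.0, -2.3, 7.3]
width: 0.0452
clock: 21.6
position: [0.4918, 0.1329, 0.0795]
ee_rot: [0.305, 0.554, 0.739, -0.232]
contact_force: [-0.1, -0.6, -1.8]
width: 0.0451
slide [-0.011  0.008 -0.42 ] twist [ 0.0003 -0.0008 -0.0005] deg 0.4 q [ 0.61  0.52  1.85 -0.79  1.22  0.79]
```

View pics/w12.png

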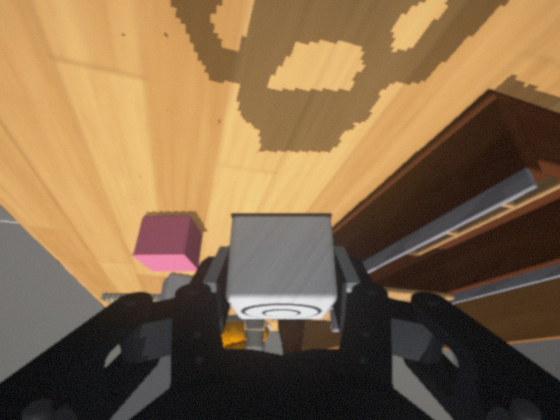

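```bash
python3 -m creep '{"slide":[[-0.01,0.008,-0.2],[-0.01,0.008,-0.36],[-0.01,0.008,-0.425],[-0.01,0.008,-0.425],[-0.01,0.008,-0.425],[-0.01,0.008,-0.425],[-0.01,0.008,-0.425],[-0.06,0.16,-0.25],[-0.1,0.32,-0.1],[-0.1,0.32,0.1],[-0.1,0.32,0.3],[-0.1,0.32,0.3]],"twist":[[0,-0.001,0],[0,-0.001,0],[0,-0.001,0],[0,-0.001,0],[0,-0.001,0],[0,-0.001,0],[0,-0.001,0],[0,-0.001,0],[0,-0.001,0],[0,-0.001,0],[0,-0.001,0],[0,-0.001,0]],"fingers":[-1,-1,-1,-1,0.7,0.7,0.7,0.7,0.7,0.7,0.7,0.7]}'; python3 snap.py wrist w13; cat > tin.py <<'E'
import sys
from h import *
n,x,y=sys.argv[1],float(sys.argv[2]),float(sys.argv[3])
d=dict(np.load(n+'.npz'));P=pts(d)
m=(P[...,2]>.034)&(P[...,2]<.065)&(abs(P[...,1]-y)<.05)&(abs(P[...,0]-x)<.05); q=P[m]; print(cv2.minAreaRect(q[:,:2].astype(np.float32)*1000),np.percentile(q[:,2],[10,50,90]).round(4))
E
python3 tin.py w13 .49 .138; python3 g.py .49 .1385 .11 16
```

```text
clock: 22.85
position: [0.4787, 0.1819, 0.1294]
ee_rot: [0.31, 0.556, 0.737, -0.227]
contact_force: [-0.2, 0.4, 0.2]
width: 0.0728
((490.6691589355469, 136.2633819580078), (45.6444206237793, 44.93204116821289), 15.369522094726562) [0.0372 0.0403 0.0411]
slide [ 0.082 -0.287 -0.115] twist [0.1201 0.0357 0.    ] deg 45.1 q [ 0.7   0.48  1.76 -0.73  1.35  0.75]
```

View pics/w13.png

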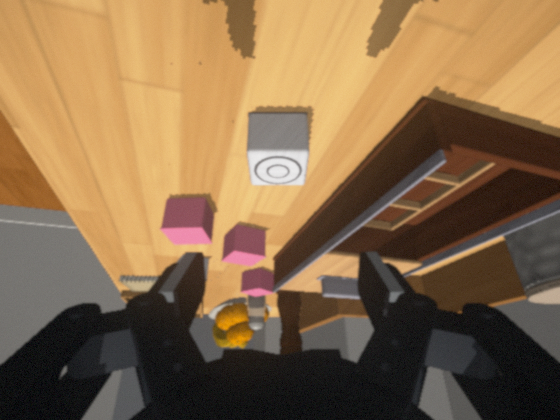

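```bash
python3 -m creep '{"slide":[[0,-0.05,0.05],[0.02,-0.1,0],[0.04,-0.15,0],[0.06,-0.2,0],[0.08,-0.26,-0.05],[0.08,-0.3,-0.1],[0.08,-0.303,-0.13],[0.08,-0.303,-0.13]],"twist":[[0.02,0.006,0],[0.04,0.012,0],[0.06,0.018,0],[0.08,0.024,0],[0.1,0.03,0],[0.12,0.0357,0],[0.12,0.0357,0],[0.12,0.0357,0]],"fingers":[0.7,0.7,0.7,0.7,0.7,0.7,0.7,0.7]}';python3 snap.py wrist w14;python3 tin.py w14 .49 .138; python3 g.py .4905 .1365 .015 16
```

```text
clock: 23.7
position: [0.4879, 0.1338, 0.1044]
ee_rot: [-0.001, 0.602, 0.799, -0.004]
contact_force: [-0.2, 0.9, -1.0]
width: 0.0726
((491.1293640136719, 134.785888671875), (45.78804016113281, 45.48648452758789), 15.325729370117188) [0.039  0.0403 0.0413]
slide [ 0.017  0.01  -0.598] twist [ 0.0008 -0.0009 -0.0003] deg 0.4 q [ 0.14  0.28  1.84 -0.01  1.03 -0.14]
```

View pics/w14.png

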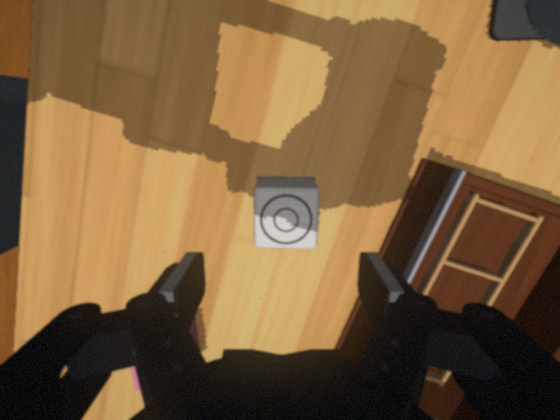

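```bash
python3 -m creep '{"slide":[[0.02,0.01,-0.2],[0.02,0.01,-0.4],[0.02,0.01,-0.5],[0.02,0.01,-0.585],[0.02,0.01,-0.585],[0.02,0.01,-0.585],[0.02,0.01,-0.585],[0.02,0.01,-0.585],[0.02,0.01,-0.585]],"twist":[[0,0,0],[0,0,0],[0,0,0],[0,0,0],[0,0,0],[0,0,0],[0,0,0],[0,0,0],[0,0,0]],"fingers":[0.7,0.7,0.7,0.7,0.7,-1,-1,-1,-1]}' 60; python3 -m creep '{"slide":[[0,0,0.4],[0,0,0.7],[0,0,0.7]],"twist":[[0,0,0],[0,0,0],[0,0,0]],"fingers":[-1,-1,-1]}'; python3 g.py .654 .154 .12 -2.4
```

```text
clock: 24.65
position: [0.4927, 0.1372, 0.0189]
ee_rot: [0.001, 0.601, 0.8, -0.001]
contact_force: [-0.3, 2.2, 4.1]
width: 0.0449
clock: 24.95
position: [0.4964, 0.1371, 0.1289]
ee_rot: [0.005, 0.601, 0.8, 0.002]
contact_force: [1.6, -0.6, -0.6]
width: 0.0448
slide [ 1.051  0.113 -0.059] twist [ 0.0006  0.0015 -0.0516] deg 18.6 q [ 0.14  0.26  1.8  -0.    1.07 -0.14]
```

```bash
python3 -m creep '{"slide":[[0.2,0.02,0],[0.5,0.05,0],[0.8,0.1,0],[1,0.11,0],[1,0.11,0],[1,0.11,0]],"twist":[[0,0,-0.015],[0,0,-0.03],[0,0,-0.045],[0,0.001,-0.0516],[0,0.001,-0.0516],[0,0.001,-0.0516]],"fingers":[-1,-1,-1,-1,-1,-1]}';python3 g.py .6543 .155 .12 -2.4; python3 snap.py wrist w15
```

```text
clock: 25.55
position: [0.6413, 0.1527, 0.1214]
ee_rot: [-0.004, 0.722, 0.692, -0.006]
contact_force: [-1.1, -0.4, -1.3]
width: 0.0448
slide [ 0.087  0.015 -0.009] twist [ 0.0003 -0.0021  0.    ] deg 0.8 q [ 0.13  0.48  1.46 -0.    1.21  0.17]
```

View pics/w15.png

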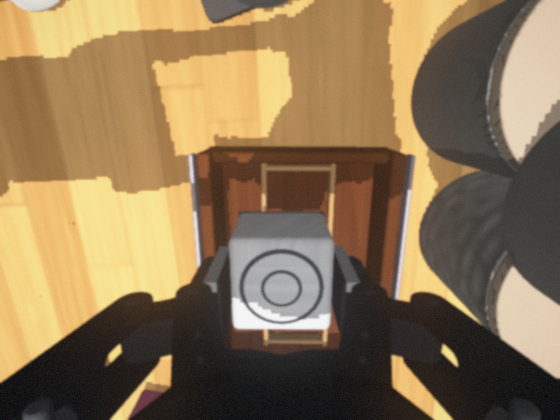

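```bash
python3 -m creep '{"slide":[[0.085,0.015,0],[0.085,0.015,0],[0.085,0.015,0],[0.085,0.015,0]],"twist":[[0,-0.002,0],[0,-0.002,0],[0,-0.002,0],[0,-0.002,0]],"fingers":[-1,-1,-1,-1]}';python3 g.py .6543 .155 .12 -2.4; python3 snap.py wrist w16;python3 - <<'E'
from h import *
d=dict(np.load('w16.npz'))
cv2.imwrite('pics/w16c.png',cv2.resize(d['img'][130:370,170:430],(780,720)[:2] if 0 else (650,600),interpolation=cv2.INTER_CUBIC))
E
```

```text
clock: 26.0
position: [0.6543, 0.1554, 0.1231]
ee_rot: [0.001, 0.722, 0.692, 0.0]
contact_force: [-0.2, -0.1, -1.7]
width: 0.0448
slide [ 0.    -0.003 -0.021] twist [ 0.0003  0.0003 -0.    ] deg 0.2 q [ 0.13  0.49  1.44 -0.    1.21  0.17]
```

View pics/w16c.png

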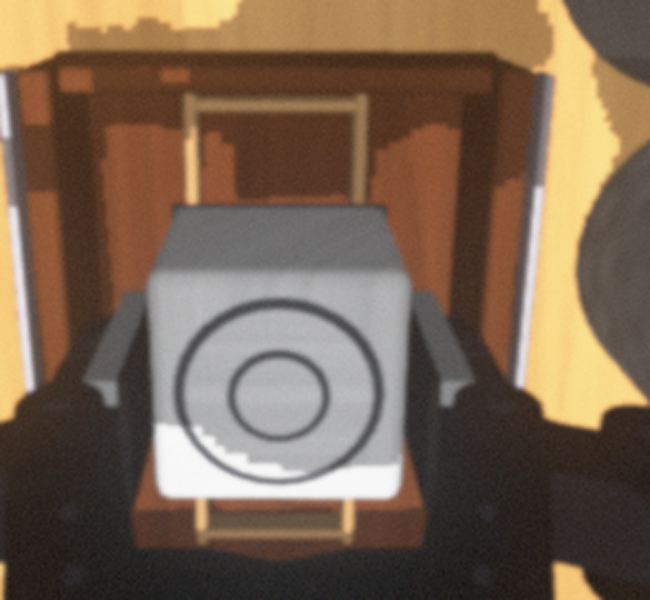

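```bash
python3 - <<'E'
from h import *
d=dict(np.load('w16.npz'))
f=lambda a,b:(170+a/2.5,130+b/2.5)
for n,p,z in [('fenceL',(184,95),.016),('fenceR',(368,95),.016),('sepL',(196,540),.016),('sepR',(355,540),.016),('sepLtop',(202,518),.016),('lid',(279,390),.144),('tinTL',(150,270),.144),('tinTR',(407,270),.144),('tinBL',(160,497),.144),('tinBR',(400,497),.144)]: print(n,ray(d,*f(*p),z).round(4))
E
```

```text
fenceL [0.6261 0.1856 0.016 ]
fenceR [0.6852 0.1831 0.016 ]
sepL [0.6178 0.0149 0.016 ]
sepR [0.6784 0.0122 0.016 ]
sepLtop [0.6208 0.0248 0.016 ]
lid [0.6548 0.1533 0.144 ]
tinTL [0.6342 0.1768 0.144 ]
tinTR [0.6771 0.1749 0.144 ]
tinBL [0.6321 0.1323 0.144 ]
tinBR [0.676  0.1303 0.144 ]
```

```bash
python3 -m creep '{"slide":[[0,0,-0.15],[0,0,-0.3],[0,0,-0.42],[0,0,-0.5],[0,0,-0.55],[0,0,-0.6],[0,0,-0.64],[0,0,-0.65],[0,0,-0.65]],"twist":[[0,0,0],[0,0,0],[0,0,0],[0,0,0],[0,0,0],[0,0,0],[0,0,0],[0,0,0],[0,0,0]],"fingers":[-1,-1,-1,-1,-1,-1,-1,-1,-1]}'
```

```text
clock: 26.95
position: [0.6549, 0.1554, 0.0256]
ee_rot: [0.001, 0.722, 0.692, 0.0]
contact_force: [0.4, -0.5, -1.2]
width: 0.045
```

```bash
python3 -m creep '{"slide":[[0,0,-0.003],[0,0,-0.003],[0,0,0],[0,0,0],[0,0,0],[0,0,0.3],[0,0,0.6],[0,0,0.8],[0,0,0.8]],"twist":[[0,0,0],[0,0,0],[0,0,0],[0,0,0],[0,0,0],[0,0,0],[0,0,0],[0,0,0],[0,0,0]],"fingers":[0,0.3,0.5,0.5,0.5,0.5,0.5,0.5,0.5]}';python3 snap.py wrist w17;python3 tin.py w17 .6545 .154
```

```text
clock: 27.85
position: [0.6582, 0.1559, 0.1516]
ee_rot: [0.005, 0.722, 0.692, 0.005]
contact_force: [-0.1, -0.4, 0.9]
width: 0.0638
((653.0059814453125, 163.67132568359375), (67.69915771484375, 100.00596618652344), 87.37323760986328) [0.0432 0.0457 0.0471]
```

View pics/w17.png

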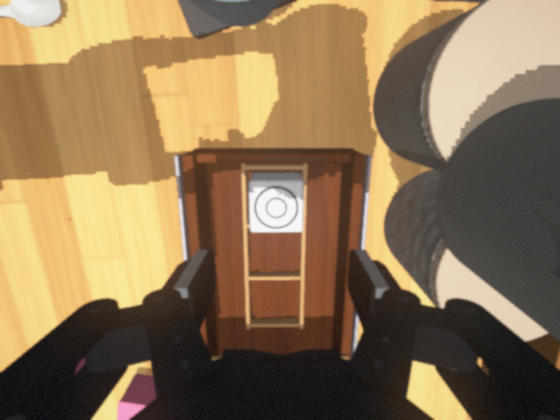

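```bash
python3 -m creep '{"slide":[[0,0,0.3],[-0.2,-0.3,0.4],[-0.5,-0.6,0.4],[-0.7,-0.9,0.4],[-0.8,-1,0.4],[-0.8,-1,0.4]],"twist":[[0,0,0],[0,0,0],[0,0,0],[0,0,0],[0,0,0],[0,0,0]],"fingers":[0.7,0.7,0.7,0.7,0.7,0.7]}';python3 -m creep '{"slide":[[-0.2,-0.3,0],[-0.4,-0.6,0],[-0.6,-0.9,0],[-0.6,-1,0],[-0.6,-1,0],[-0.6,-1,0]],"twist":[[0,0,0],[0,0,0],[0,0,0],[0,0,0],[0,0,0],[0,0,0]],"fingers":[0.7,0.7,0.7,0.7,0.7,0.7]}';python3 snap.py wrist w18; python3 tin.py w18 .435 -.21; python3 g.py .43 -.21 .2 0
```

```text
clock: 28.5
position: [0.5296, 0.0022, 0.2039]
ee_rot: [-0.0, 0.723, 0.691, -0.003]
contact_force: [0.5, 1.5, -0.1]
width: 0.0726
clock: 29.1
position: [0.4447, -0.1443, 0.2045]
ee_rot: [0.0, 0.722, 0.692, 0.0]
contact_force: [0.5, 0.5, -0.4]
width: 0.073
((435.97650146484375, -211.13853454589844), (46.759925842285156, 45.984413146972656), 76.74568176269531) [0.0391 0.04   0.0409]
slide [-0.099 -0.441 -0.031] twist [-0.      0.0002  0.0067] deg 2.4 q [-0.46  0.13  1.77  0.    1.24 -0.42]
```

View pics/w18.png

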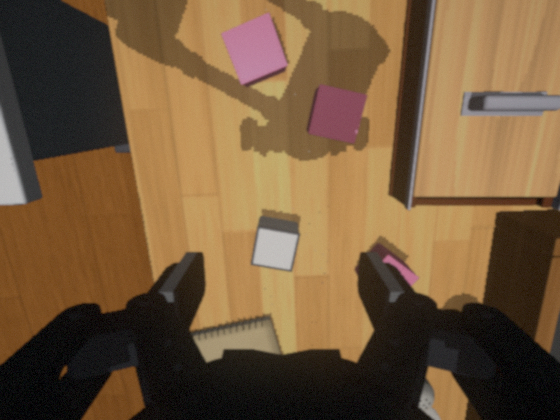

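```bash
python3 g.py .4268 -.25 .12 -13.3 45; python3 -m creep '{"slide":[[-0.02,-0.2,0],[-0.05,-0.4,-0.1],[-0.1,-0.6,-0.3],[-0.12,-0.7,-0.5],[-0.12,-0.7,-0.5],[-0.12,-0.7,-0.5]],"twist":[[0,0,-0.015],[0,0,-0.03],[0,0,-0.03],[0,0,-0.03],[0,0,-0.03],[0,0,-0.03]],"fingers":[0.7,0.7,0.7,0.7,0.7,0.7]}';python3 g.py .4268 -.25 .062 -13.3 45
```

```text
slide [-0.121 -0.708 -0.564] twist [ 0.124  -0.0169 -0.0286] deg 46.2 q [-0.46  0.13  1.77  0.    1.24 -0.42]
clock: 29.75
position: [0.4272, -0.2483, 0.1299]
ee_rot: [0.0, 0.783, 0.621, 0.0]
contact_force: [0.0, -0.6, 0.0]
width: 0.0723
slide [-0.002 -0.011 -0.453] twist [ 0.1217 -0.0285 -0.0003] deg 45.0 q [-0.67  0.24  1.83  0.    1.07 -0.44]
```

```bash
python3 -m creep '{"slide":[[0,0,0],[0,0,0],[0,-0.01,0],[0,-0.01,-0.1],[0,-0.01,-0.2],[0,-0.01,-0.3],[0,-0.01,-0.4],[0,-0.01,-0.44],[0,-0.01,-0.44]],"twist":[[0.02,-0.0047,0],[0.04,-0.0094,0],[0.06,-0.014,0],[0.08,-0.0188,0],[0.1,-0.0235,0],[0.1217,-0.0285,0],[0.1217,-0.0285,0],[0.1217,-0.0285,0],[0.1217,-0.0285,0]],"fingers":[0.7,0.7,0.7,0.7,0.7,0.7,0.7,0.7,0.7]}';python3 snap.py wrist w19; python3 tin.py w19 .436 -.211; python3 g.py .4374 -.2052 .016 -13.3 45
```

```text
clock: 30.65
position: [0.4273, -0.2497, 0.0651]
ee_rot: [-0.236, 0.724, 0.575, 0.299]
contact_force: [-0.4, 0.8, 0.3]
width: 0.0726
((435.900390625, -211.06219482421875), (46.615657806396484, 46.08917236328125), 76.54570007324219) [0.0391 0.0399 0.0407]
slide [ 0.066  0.298 -0.332] twist [ 0.0007  0.0003 -0.0004] deg 0.3 q [-1.05  0.6   1.73  0.51  1.45 -1.05]
```

View pics/w19.png

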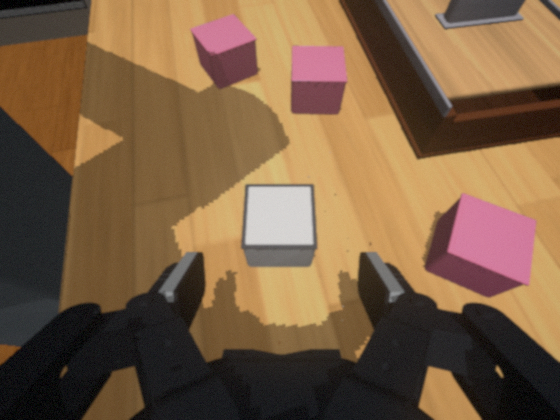

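```bash
python3 -m creep '{"slide":[[0.016,0.07,-0.08],[0.033,0.15,-0.16],[0.05,0.22,-0.24],[0.066,0.298,-0.325],[0.066,0.298,-0.325],[0.066,0.298,-0.325],[0.066,0.298,-0.325],[0.066,0.298,-0.325],[0.066,0.298,-0.325]],"twist":[[0,0,0],[0,0,0],[0,0,0],[0,0,0],[0,0,0],[0,0,0],[0,0,0],[0,0,0],[0,0,0]],"fingers":[0.7,0.7,0.7,0.7,0.7,-1,-1,-1,-1]}' 60; python3 g.py .4374 -.2052 .08 -13.3 45; python3 -m creep '{"slide":[[0,0,0.2],[0,0,0.35],[0,0,0.4],[0,0,0.4],[0,0,0.4]],"twist":[[0,0,0],[0,0,0],[0,0,0],[0,0,0],[0,0,0]],"fingers":[-1,-1,-1,-1,-1]}'; python3 g.py .4374 -.2052 .08 -13.3 -45; python3 snap.py wrist w20
```

```text
clock: 31.6
position: [0.4374, -0.2072, 0.0172]
ee_rot: [-0.236, 0.724, 0.574, 0.301]
contact_force: [-0.8, -1.6, 7.6]
width: 0.0451
slide [0.    0.013 0.418] twist [0.0004 0.0005 0.0001] deg 0.2 q [-1.    0.64  1.83  0.56  1.32 -1.09]
clock: 32.1
position: [0.4363, -0.2066, 0.075]
ee_rot: [-0.236, 0.725, 0.574, 0.3]
contact_force: [0.5, -0.2, -1.2]
width: 0.0452
slide [0.007 0.009 0.034] twist [-2.429e-01  5.750e-02 -1.000e-04] deg 89.9 q [-1.    0.55  1.8   0.54  1.42 -1.03]
```

View pics/w20.png

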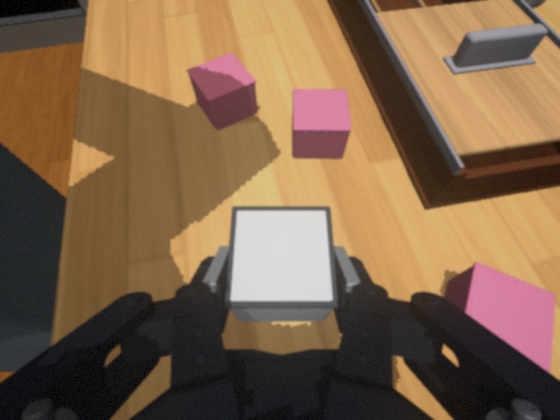

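```bash
python3 -m creep '{"slide":[[0,0,0.05],[0,0,0.05],[0,0,0.05],[0,0,0.05],[0,0,0.05],[0,0,0.05],[0,0,0.05],[0,0,0.05],[0,0,0.05],[0,0,0.05],[0,0,0.05],[0,0,0.05],[0,0,0.05],[0,0,0.05]],"twist":[[-0.0221,0.0052,0],[-0.0442,0.0105,0],[-0.0662,0.0157,0],[-0.0883,0.0209,0],[-0.1104,0.0261,0],[-0.1325,0.0314,0],[-0.1546,0.0366,0],[-0.1766,0.0418,0],[-0.1987,0.047,0],[-0.2208,0.0523,0],[-0.2429,0.0575,0],[-0.2429,0.0575,0],[-0.2429,0.0575,0],[-0.2429,0.0575,0]],"fingers":[-1,-1,-1,-1,-1,-1,-1,-1,-1,-1,-1,-1,-1,-1]}'; python3 g.py .4360 -.211 .0197 -13.3 -45; python3 snap.py wrist w21; python3 snap.py scene s21
```

```text
clock: 33.55
position: [0.4363, -0.2071, 0.0833]
ee_rot: [0.236, 0.725, 0.573, -0.299]
contact_force: [0.2, -0.8, -1.3]
width: 0.0453
slide [-0.002 -0.026 -0.424] twist [-0.0004  0.      0.0001] deg 0.2 q [-0.05  0.45  2.01 -0.9   1.09  0.78]
```

View pics/w21.png

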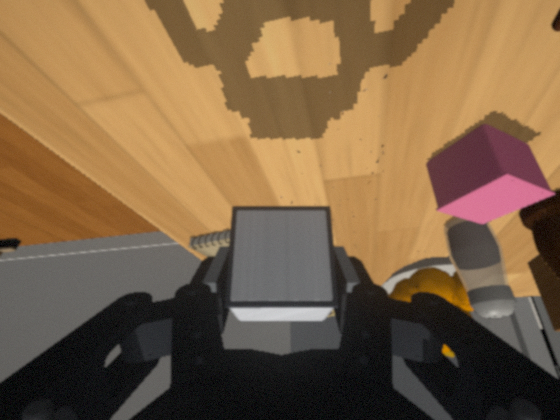

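View pics/s21.png

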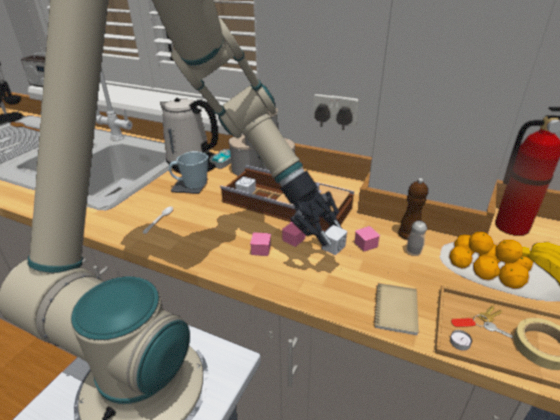

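```bash
python3 -m creep '{"slide":[[0,-0.02,-0.2],[0,-0.026,-0.36],[0,-0.026,-0.424],[0,-0.026,-0.424],[0,-0.026,-0.424],[0,-0.026,-0.424],[0,-0.026,-0.424],[0.04,0.14,-0.26],[0.08,0.3,-0.1],[0.08,0.3,0.1],[0.08,0.3,0.25],[0.08,0.3,0.25]],"twist":[[0,0,0],[0,0,0],[0,0,0],[0,0,0],[0,0,0],[0,0,0],[0,0,0],[0,0,0],[0,0,0],[0,0,0],[0,0,0],[0,0,0]],"fingers":[-1,-1,-1,-1,0.7,0.7,0.7,0.7,0.7,0.7,0.7,0.7]}'; python3 snap.py wrist w22; python3 tin.py w22 .436 -.21; python3 g.py .4268 -.25 .062 -13.3 45
```

```text
clock: 34.85
position: [0.4503, -0.1614, 0.1237]
ee_rot: [0.239, 0.725, 0.573, -0.298]
contact_force: [-0.1, -0.1, -0.3]
width: 0.0725
((438.139892578125, -206.6591339111328), (39.83335876464844, 45.893524169921875), 76.36375427246094) [0.0376 0.0459 0.0466]
slide [-0.151 -0.592 -0.4  ] twist [ 0.2431 -0.0568  0.0003] deg 89.9 q [ 0.04  0.41  1.93 -0.82  1.21  0.74]
```

View pics/w22.png

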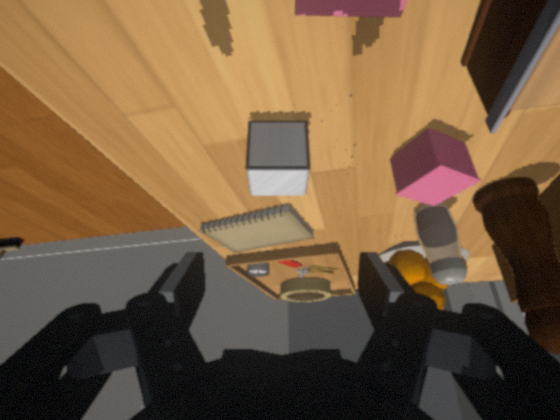

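```bash
python3 -m creep '{"slide":[[0,-0.05,0.15],[0,-0.1,0.2],[-0.02,-0.15,0.2],[-0.04,-0.2,0.2],[-0.06,-0.25,0.2],[-0.08,-0.3,0.2],[-0.1,-0.35,0.2],[-0.12,-0.4,0.15],[-0.13,-0.45,0.1],[-0.14,-0.5,0],[-0.143,-0.561,-0.1],[-0.143,-0.561,-0.25],[-0.143,-0.561,-0.38],[-0.143,-0.561,-0.38],[-0.143,-0.561,-0.38]],"twist":[[0.0221,-0.0052,0],[0.0442,-0.0103,0],[0.0663,-0.0155,0],[0.0884,-0.0207,0],[0.1105,-0.0258,0],[0.1326,-0.031,0],[0.1547,-0.0361,0],[0.1768,-0.0413,0],[0.1989,-0.0465,0],[0.221,-0.0516,0],[0.2431,-0.0568,0],[0.2431,-0.0568,0],[0.2431,-0.0568,0],[0.2431,-0.0568,0],[0.2431,-0.0568,0]],"fingers":[0.7,0.7,0.7,0.7,0.7,0.7,0.7,0.7,0.7,0.7,0.7,0.7,0.7,0.7,0.7]}'; python3 snap.py wrist w23; python3 tin.py w23 .438 -.207;python3 g.py .4394 -.2009 .0185 -13.3 45
```

```text
clock: 36.4
position: [0.4268, -0.2451, 0.0633]
ee_rot: [-0.239, 0.724, 0.574, 0.299]
contact_force: [0.6, 0.2, -0.2]
width: 0.0725
((429.81622314453125, -224.8610382080078), (83.49639129638672, 51.64282989501953), 64.58621978759766) [0.0431 0.0458 0.0467]
slide [ 0.081  0.296 -0.303] twist [ 0.     -0.0003 -0.0005] deg 0.2 q [-1.04  0.6   1.74  0.51  1.45 -1.05]
```

```bash
python3 - <<'E'
from h import *
d=dict(np.load('w23.npz'));P=pts(d)
m=(P[...,2]>.042)&(P[...,2]<.05)&(abs(P[...,1]+.207)<.035)&(abs(P[...,0]-.438)<.035); q=P[m]; print(cv2.minAreaRect(q[:,:2].astype(np.float32)*1000))
E
```

```text
((437.81671142578125, -208.61793518066406), (39.793983459472656, 45.66267776489258), 76.33614349365234)
```

View pics/w23.png

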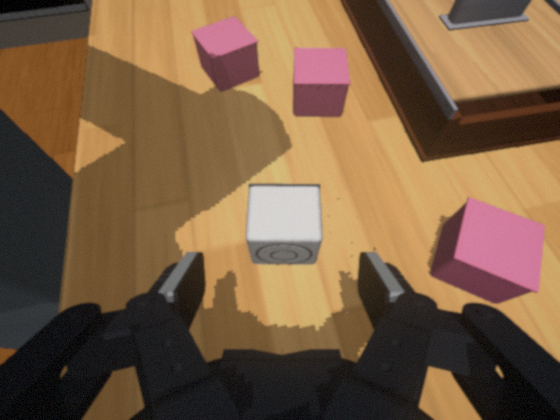

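```bash
python3 -m creep '{"slide":[[0.02,0.07,-0.07],[0.04,0.145,-0.15],[0.06,0.22,-0.22],[0.083,0.288,-0.3],[0.083,0.288,-0.3],[0.083,0.288,-0.3],[0.083,0.288,-0.3],[0.083,0.288,-0.3],[0.083,0.288,-0.3]],"twist":[[0,0,0],[0,0,0],[0,0,0],[0,0,0],[0,0,0],[0,0,0],[0,0,0],[0,0,0],[0,0,0]],"fingers":[0.7,0.7,0.7,0.7,0.7,-1,-1,-1,-1]}' 60; python3 -m creep '{"slide":[[0,0,0.2],[0,0,0.35],[0,0,0.4],[0,0,0.4]],"twist":[[0,0,0],[0,0,0],[0,0,0],[0,0,0]],"fingers":[-1,-1,-1,-1]}';  python3 -m creep '{"slide":[[0,0,0.05],[0,0,0.05],[0,0,0.05],[0,0,0.05],[0,0,0.05],[0,0,0.05],[0,0,0.05],[0,0,0.05],[0,0,0.05],[0,0,0.05],[0,0,0.05],[0,0,0.05],[0,0,0.05],[0,0,0.05]],"twist":[[-0.0221,0.0052,0],[-0.0442,0.0105,0],[-0.0662,0.0157,0],[-0.0883,0.0209,0],[-0.1104,0.0261,0],[-0.1325,0.0314,0],[-0.1546,0.0366,0],[-0.1766,0.0418,0],[-0.1987,0.047,0],[-0.2208,0.0523,0],[-0.2429,0.0575,0],[-0.2429,0.0575,0],[-0.2429,0.0575,0],[-0.2429,0.0575,0]],"fingers":[-1,-1,-1,-1,-1,-1,-1,-1,-1,-1,-1,-1,-1,-1]}'; python3 g.py .4380 -.211 .0165 -13.3 -45; python3 snap.py wrist w24
```

```text
clock: 37.35
position: [0.4401, -0.2033, 0.0198]
ee_rot: [-0.237, 0.724, 0.574, 0.299]
contact_force: [0.1, -2.3, 6.5]
width: 0.0452
clock: 37.75
position: [0.4399, -0.2032, 0.079]
ee_rot: [-0.237, 0.724, 0.575, 0.298]
contact_force: [0.4, -0.3, -1.9]
width: 0.0454
clock: 39.15
position: [0.4393, -0.203, 0.0862]
ee_rot: [0.235, 0.725, 0.573, -0.3]
contact_force: [0.1, 0.3, -1.1]
width: 0.0451
slide [-0.009 -0.053 -0.465] twist [-0.0006 -0.0004  0.0005] deg 0.3 q [-0.05  0.45  1.99 -0.89  1.1   0.77]
```

View pics/w24.png

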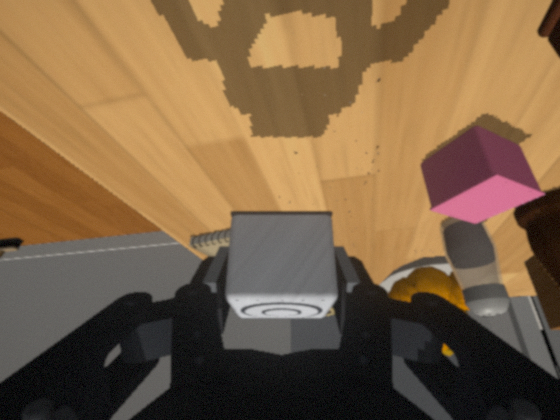

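```bash
python3 -m creep '{"slide":[[0,0,-0.2],[0,0,-0.38],[0,0,-0.466],[0,0,-0.466],[0,0,-0.466],[0,0,-0.466],[0,0,-0.466],[0.04,0.16,-0.3],[0.08,0.32,-0.14],[0.08,0.32,0.05],[0.08,0.32,0.2],[0.08,0.32,0.2]],"twist":[[0,0,0],[0,0,0],[0,0,0],[0,0,0],[0,0,0],[0,0,0],[0,0,0],[0,0,0],[0,0,0],[0,0,0],[0,0,0],[0,0,0]],"fingers":[-1,-1,-1,-1,0.7,0.7,0.7,0.7,0.7,0.7,0.7,0.7]}'; python3 snap.py wrist w25; python3 tin.py w25 .438 -.208; python3 g.py .438 -.206 .11 -13.3
```

```text
clock: 40.4
position: [0.4533, -0.1544, 0.1192]
ee_rot: [0.238, 0.726, 0.573, -0.299]
contact_force: [-0.0, 0.5, -0.1]
width: 0.0724
((440.85577392578125, -199.9077606201172), (48.10948944091797, 45.62511444091797), 76.65679931640625) [0.0371 0.0402 0.041 ]
slide [-0.096 -0.345 -0.051] twist [ 0.1213 -0.0287  0.0003] deg 44.9 q [ 0.05  0.42  1.92 -0.81  1.21  0.74]
```

View pics/w25.png

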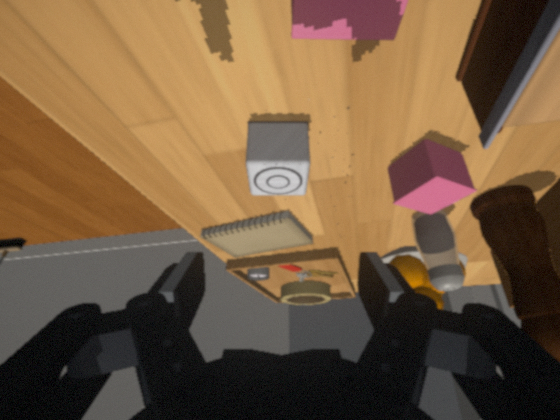

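Lid up at (278,180). Untilt and regrasp from above.

```bash
python3 -m creep '{"slide":[[0,-0.05,0.05],[-0.02,-0.1,0],[-0.04,-0.15,0],[-0.06,-0.2,0],[-0.08,-0.26,-0.05],[-0.085,-0.31,-0.07],[-0.085,-0.31,-0.07],[-0.085,-0.31,-0.07]],"twist":[[0.02,-0.0047,0],[0.04,-0.0095,0],[0.06,-0.0142,0],[0.08,-0.019,0],[0.1,-0.0237,0],[0.1213,-0.0287,0],[0.1213,-0.0287,0],[0.1213,-0.0287,0]],"fingers":[0.7,0.7,0.7,0.7,0.7,0.7,0.7,0.7]}';python3 snap.py wrist w26;python3 tin.py w26 .44 -.2; python3 g.py .4405 -.201 .0155 -13.3
```

```text
clock: 41.25
position: [0.4375, -0.2019, 0.1046]
ee_rot: [-0.002, 0.785, 0.619, -0.002]
contact_force: [-0.2, 0.1, -0.3]
width: 0.0727
((440.9687805175781, -199.68008422851562), (44.84737014770508, 45.70042419433594), 76.26885986328125) [0.0391 0.0403 0.0413]
slide [ 0.018 -0.003 -0.595] twist [-0.     -0.001   0.0001] deg 0.4 q [-0.57  0.25  1.89 -0.    1.01 -0.34]
```

View pics/w26.png

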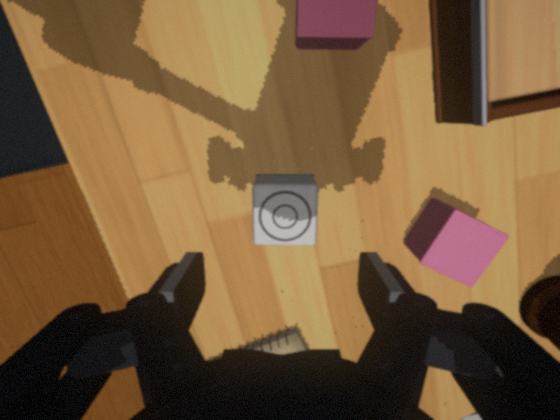

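```bash
python3 -m creep '{"slide":[[0.02,0.006,-0.2],[0.02,0.006,-0.4],[0.02,0.006,-0.5],[0.02,0.006,-0.585],[0.02,0.006,-0.585],[0.02,0.006,-0.585],[0.02,0.006,-0.585],[0.02,0.006,-0.585],[0.02,0.006,-0.585]],"twist":[[0,0,0],[0,0,0],[0,0,0],[0,0,0],[0,0,0],[0,0,0],[0,0,0],[0,0,0],[0,0,0]],"fingers":[0.7,0.7,0.7,0.7,0.7,-1,-1,-1,-1]}' 60; python3 -m creep '{"slide":[[0,0,0.3],[0,0,0.6],[0,0,0.9],[0,0,1],[0,0,1]],"twist":[[0,0,0],[0,0,0],[0,0,0],[0,0,0],[0,0,0]],"fingers":[-1,-1,-1,-1,-1]}'; python3 g.py .652 .099 .16 -2.5; python3 snap.py wrist w27
```

```text
clock: 42.2
position: [0.4426, -0.1999, 0.0188]
ee_rot: [-0.0, 0.784, 0.621, -0.001]
contact_force: [0.6, 0.7, 3.3]
width: 0.045
clock: 42.7
position: [0.4434, -0.2011, 0.1709]
ee_rot: [0.002, 0.784, 0.621, -0.0]
contact_force: [0.9, 0.2, -0.0]
width: 0.0448
slide [ 1.391  2.001 -0.073] twist [0.0006 0.0004 0.0299] deg 10.8 q [-0.57  0.19  1.79 -0.    1.17 -0.33]
```

View pics/w27.png

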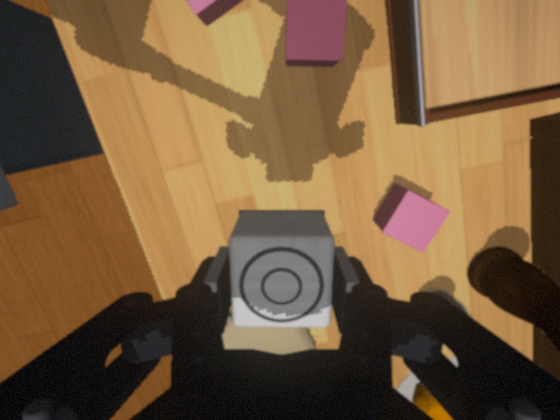

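Held firmly. Carry to bay 2.

```bash
python3 -m creep '{"slide":[[0.15,0.2,0],[0.35,0.5,0],[0.5,0.75,0],[0.7,1,0],[0.7,1,0],[0.7,1,0]],"twist":[[0,0,0.005],[0,0,0.01],[0,0,0.015],[0,0,0.015],[0,0,0.015],[0,0,0.015]],"fingers":[-1,-1,-1,-1,-1,-1]}'; python3 -m creep '{"slide":[[0.15,0.2,0],[0.35,0.5,0],[0.5,0.75,0],[0.65,0.93,0],[0.69,0.98,-0.05],[0.69,0.98,-0.15],[0.69,0.98,-0.2],[0.69,0.98,-0.2]],"twist":[[0,0,0.005],[0,0,0.01],[0,0,0.015],[0,0,0.015],[0,0,0.015],[0,0,0.015],[0,0,0.015],[0,0,0.015]],"fingers":[-1,-1,-1,-1,-1,-1,-1,-1]}'; python3 g.py .652 .099 .12 -2.5; python3 snap.py wrist w28
```

```text
clock: 43.35
position: [0.5457, -0.0489, 0.1654]
ee_rot: [-0.003, 0.753, 0.658, -0.003]
contact_force: [-0.5, -1.2, -1.8]
width: 0.0444
clock: 44.15
position: [0.6481, 0.0952, 0.1355]
ee_rot: [-0.003, 0.723, 0.691, -0.004]
contact_force: [0.9, -0.2, -1.3]
width: 0.0447
slide [ 0.026  0.025 -0.103] twist [ 0.0003 -0.0015  0.0001] deg 0.5 q [ 0.04  0.46  1.46 -0.    1.23  0.09]
```

View pics/w28.png

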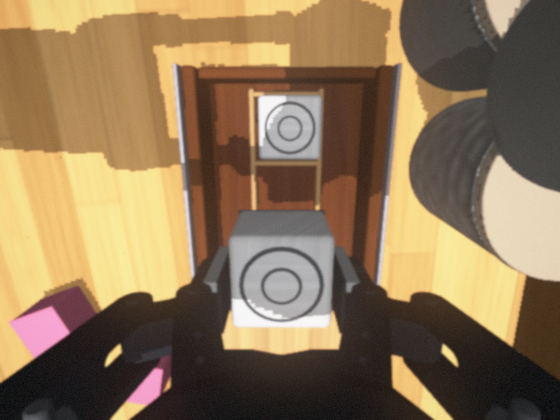

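```bash
python3 -m creep '{"slide":[[0.026,0.025,-0.1],[0.026,0.025,-0.1],[0.026,0.025,-0.1],[0.026,0.025,-0.1]],"twist":[[0,-0.0015,0],[0,-0.0015,0],[0,-0.0015,0],[0,-0.0015,0]],"fingers":[-1,-1,-1,-1]}'; python3 g.py .652 .099 .0255 -2.5; python3 snap.py wrist w29; python3 - <<'E'
from h import *
d=dict(np.load('w29.npz')); z=telemetry.get_state()['position'][2]
im=d['img'][200:350,200:360]; g=cv2.cvtColor(im,cv2.COLOR_BGR2GRAY)
c=cv2.HoughCircles(cv2.medianBlur(g,3),cv2.HOUGH_GRADIENT,1,50,param1=100,param2=25,minRadius=34,maxRadius=46); print(c)
P=pts(d); m=(abs(P[...,2]-z-.021)<.006)&(abs(P[...,0]-.65)<.022); q=P[m]
print(np.median(q,0), cv2.minAreaRect(q[:,:2].astype(np.float32)*1000))
u,v=c[0,0,:2]+200; print(ray(d,u,v,z+.0212))
E
```

```text
clock: 44.6
position: [0.6545, 0.1003, 0.1239]
ee_rot: [0.003, 0.722, 0.692, 0.002]
contact_force: [0.2, 0.4, -0.8]
width: 0.0451
slide [-0.017 -0.008 -0.656] twist [ 0.0002  0.0011 -0.0001] deg 0.4 q [ 0.05  0.47  1.47 -0.    1.19  0.09]
[[[81.5 89.5 38.8]]]
[0.6519625  0.10278354 0.14541869] ((650.1373901367188, 99.38338470458984), (45.7943229675293, 44.99375534057617), 88.08647918701172)
[0.65487992 0.09670677 0.14513526]
```

```bash
python3 -m creep '{"slide":[[-0.017,0.003,-0.15],[-0.017,0.003,-0.3],[-0.017,0.003,-0.42],[-0.017,0.003,-0.5],[-0.017,0.003,-0.55],[-0.017,0.003,-0.6],[-0.017,0.003,-0.63],[-0.017,0.003,-0.65],[-0.017,0.003,-0.65]],"twist":[[0,0.001,0],[0,0.001,0],[0,0.001,0],[0,0.001,0],[0,0.001,0],[0,0.001,0],[0,0.001,0],[0,0.001,0],[0,0.001,0]],"fingers":[-1,-1,-1,-1,-1,-1,-1,-1,-1]}'
```

```text
clock: 45.55
position: [0.6517, 0.1012, 0.0254]
ee_rot: [0.0, 0.722, 0.692, -0.0]
contact_force: [-0.4, 0.3, -0.7]
width: 0.0447
```

```bash
python3 -m creep '{"slide":[[0,0,0],[0,0,0],[0,0,0],[0,0,0],[0,0,0],[0,0,0.3],[0,0,0.6],[0,0,0.9],[0,0,0.9]],"twist":[[0,0,0],[0,0,0],[0,0,0],[0,0,0],[0,0,0],[0,0,0],[0,0,0],[0,0,0],[0,0,0]],"fingers":[0,0.3,0.5,0.5,0.5,0.5,0.5,0.5,0.5]}';python3 -m creep '{"slide":[[0,-0.3,0.2],[0,-0.4,0.5],[0,-0.4,0.5],[0,-0.4,0.5]],"twist":[[0,0,0],[0,0,0],[0,0,0],[0,0,0]],"fingers":[0.5,0.5,0.5,0.5]}'; python3 snap.py wrist w30;python3 snap.py side s30; python3 - <<'E'
from h import *
a=cv2.imread('pics/s30.png')[150:330,150:350]; cv2.imwrite('pics/s30c.png',cv2.resize(a,(640,576),interpolation=cv2.INTER_CUBIC))
d=dict(np.load('w30.npz')); P=pts(d)
for x,y in [(.6543,.1539),(.652,.099)]:
    m=(P[...,2]>.035)&(P[...,2]<.06)&(abs(P[...,0]-x)<.028)&(abs(P[...,1]-y)<.027); q=P[m]; print(cv2.minAreaRect(q[:,:2].astype(np.float32)*1000),np.percentile(q[:,2],[5,50,95]).round(4))
E
```

```text
clock: 46.45
position: [0.6563, 0.1015, 0.1684]
ee_rot: [0.005, 0.722, 0.692, 0.005]
contact_force: [1.1, 0.2, 0.4]
width: 0.0642
clock: 46.85
position: [0.6523, 0.0407, 0.2366]
ee_rot: [0.001, 0.722, 0.691, 0.001]
contact_force: [0.4, -0.1, -0.7]
width: 0.0641
((656.6753540039062, 155.3148193359375), (44.87316131591797, 45.335899353027344), 87.69232177734375) [0.0444 0.0463 0.0478]
((653.0975952148438, 99.30554962158203), (44.466957092285156, 45.49131774902344), 87.44918060302734) [0.0444 0.0463 0.0477]
```

View pics/w30.png

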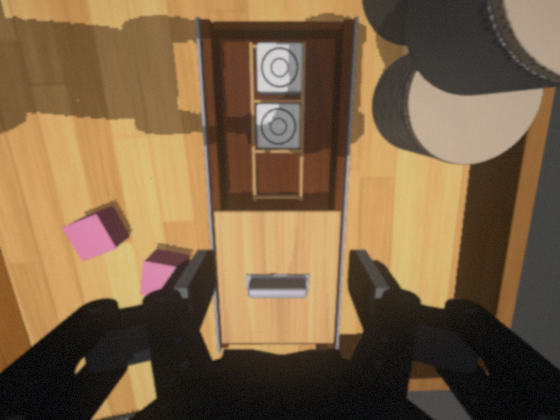

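View pics/s30c.png

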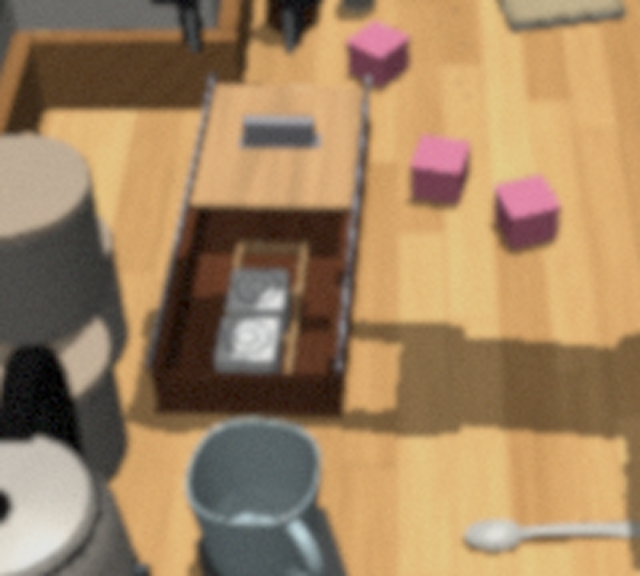

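```bash
python3 g.py .6463 -.072 .13 87.5; python3 -m creep '{"slide":[[0,-0.1,0],[0,-0.2,0],[0,-0.3,0],[0,-0.4,0],[0,-0.5,0],[0,-0.6,0],[-0.04,-0.7,0],[-0.04,-0.75,-0.1],[-0.04,-0.75,-0.3],[-0.04,-0.75,-0.5],[-0.04,-0.75,-0.65],[-0.04,-0.75,-0.7],[-0.04,-0.75,-0.7],[-0.04,-0.75,-0.7]],"twist":[[0,0,0.02],[0,0,0.043],[0,0,0.066],[0,0,0.089],[0,0,0.112],[0,0,0.135],[0,0,0.158],[0,0,0.181],[0,0,0.204],[0,0,0.227],[0,0,0.25],[0,0,0.25],[0,0,0.25],[0,0,0.25]],"fingers":[0.5,0.5,0.5,0.5,0.5,0.5,0.5,0.3,0,-0.2,-0.2,-0.2,-0.2,-0.2]}'; python3 g.py .6463 -.072 .068 87.5; python3 snap.py wrist w31; python3 - <<'E'
from h import *
d=dict(np.load('w31.npz'));P=pts(d)
m=(P[...,2]>.07)&(P[...,2]<.088)&(abs(P[...,1]+.07)<.02)&(abs(P[...,0]-.645)<.05); q=P[m]; print(cv2.minAreaRect(q[:,:2].astype(np.float32)*1000),np.percentile(q,[3,97],axis=0))
E
```

```text
slide [-0.03  -0.757 -0.693] twist [ 0.0004 -0.0003  0.2498] deg 89.9 q [-0.04  0.39  1.32 -0.    1.43 -0.  ]
clock: 48.35
position: [0.6462, -0.071, 0.1308]
ee_rot: [0.001, 0.022, 1.0, -0.0]
contact_force: [0.2, 0.4, 0.9]
width: 0.0345
slide [ 0.    -0.006 -0.419] twist [0.0001 0.0003 0.0001] deg 0.1 q [-0.22  0.45  1.49 -0.    1.2  -1.74]
((643.4227905273438, -72.6915283203125), (11.848512649536133, 63.78621292114258), 87.18470001220703) [[ 0.61249837 -0.07862634  0.07986186]
 [ 0.67218352 -0.06653322  0.08427654]]
```

View pics/w31.png

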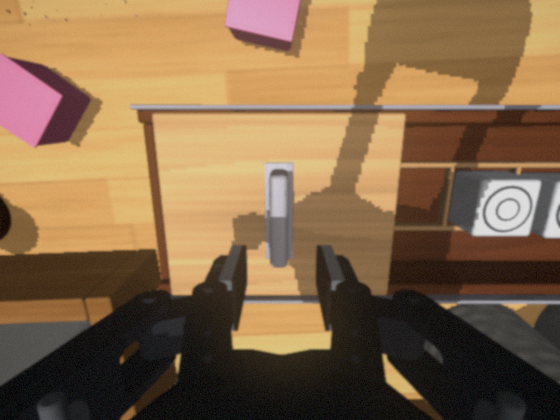

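```bash
python3 -m creep '{"slide":[[0,-0.008,-0.2],[0,-0.008,-0.35],[0,-0.008,-0.41],[0,-0.008,-0.41],[0,-0.008,-0.41],[0,-0.008,-0.41],[0,-0.008,-0.41],[0,-0.008,-0.41]],"twist":[[0,0,0],[0,0,0],[0,0,0],[0,0,0],[0,0,0],[0,0,0],[0,0,0],[0,0,0]],"fingers":[-0.2,-0.2,-0.2,-0.2,-1,-1,-1,-1]}' 60; python3 -m creep '{"slide":[[0.004,0.1,0],[0.01,0.22,0],[0.016,0.37,0],[0.023,0.52,0],[0.03,0.67,0],[0.035,0.8,0],[0.037,0.85,0],[0.037,0.85,0]],"twist":[[0,0,0],[0,0,0],[0,0,0],[0,0,0],[0,0,0],[0,0,0],[0,0,0],[0,0,0]],"fingers":[-1,-1,-1,-1,-1,-1,-1,-1]}'; python3 g.py .6535 .098 .069 87.5
```

```text
clock: 49.2
position: [0.647, -0.0721, 0.0708]
ee_rot: [0.002, 0.021, 1.0, 0.0]
contact_force: [0.1, 2.7, 6.2]
width: 0.0102
clock: 50.0
position: [0.6527, 0.0563, 0.0708]
ee_rot: [0.002, 0.021, 1.0, -0.0]
contact_force: [0.3, 0.9, 5.1]
width: 0.0102
slide [ 0.005  0.278 -0.012] twist [ 0.      0.0008 -0.0004] deg 0.3 q [-0.02  0.51  1.55 -0.    1.08 -1.55]
```

```bash
python3 -m creep '{"slide":[[0.002,0.08,0],[0.005,0.16,0],[0.008,0.22,0],[0.01,0.278,0],[0.01,0.278,0],[0.01,0.278,0],[0.01,0.278,0]],"twist":[[0,0,0],[0,0,0],[0,0,0],[0,0,0],[0,0,0],[0,0,0],[0,0,0]],"fingers":[-1,-1,-1,-1,-1,-1,-1]}'; python3 -m creep '{"slide":[[0,0,0],[0,0,0],[0,0,0],[0,0,0.3],[0,0,0.6],[0,0,0.9],[-0.3,0,1],[-0.3,-0.2,1],[-0.3,-0.2,1],[-0.3,-0.2,1]],"twist":[[0,0,0],[0,0,0],[0,0,0],[0,0,0],[0,0,0],[0,0,0],[0,0,0],[0,0,0],[0,0,0],[0,0,0]],"fingers":[-0.5,-0.3,-0.2,-0.2,-0.2,0,0,0,0,0]}'; python3 snap.py wrist w32; python3 snap.py side s32;python3 - <<'E'
from h import *
d=dict(np.load('w32.npz'));P=pts(d)
m=(P[...,2]>.07)&(P[...,2]<.088)&(abs(P[...,1]-.1)<.03)&(abs(P[...,0]-.65)<.045); q=P[m]; print(cv2.minAreaRect(q[:,:2].astype(np.float32)*1000),np.percentile(q,[3,97],axis=0))
E
```

```text
clock: 50.7
position: [0.6546, 0.0978, 0.0708]
ee_rot: [0.003, 0.021, 1.0, 0.001]
contact_force: [1.1, 5.0, 5.0]
width: 0.0101
clock: 51.7
position: [0.6076, 0.0662, 0.2188]
ee_rot: [0.0, 0.022, 1.0, -0.0]
contact_force: [-0.4, 0.5, -1.4]
width: 0.0429
((650.816162109375, 98.06879425048828), (12.187848091125488, 62.91853332519531), 87.4633560180664) [[0.61993143 0.09146897 0.07262492]
 [0.67949615 0.1034644  0.08433294]]
```

View pics/w32.png

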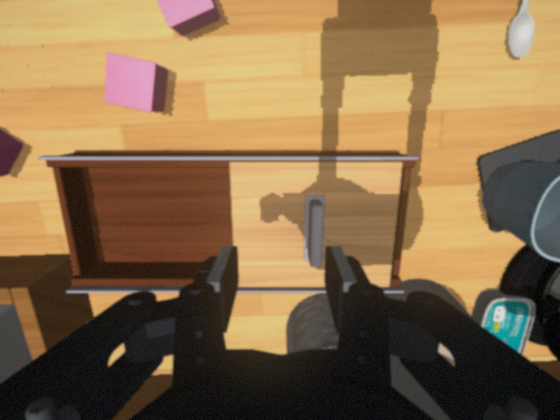

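View pics/s32.png

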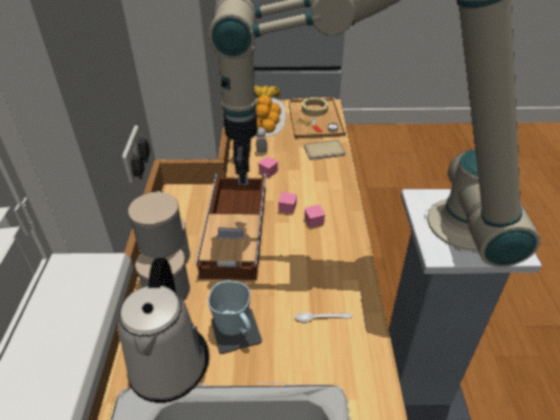

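```bash
python3 - <<'E'
from h import *
a=cv2.imread('pics/s32.png')[165:285,190:280]; cv2.imwrite('pics/s32c.png',cv2.resize(a,(450,600),interpolation=cv2.INTER_CUBIC))
d=dict(np.load('s32.npz')); print(ray(d,230,263,.04).round(3))
E
```

```text
[0.646 0.179 0.04 ]
```

View pics/s32c.png

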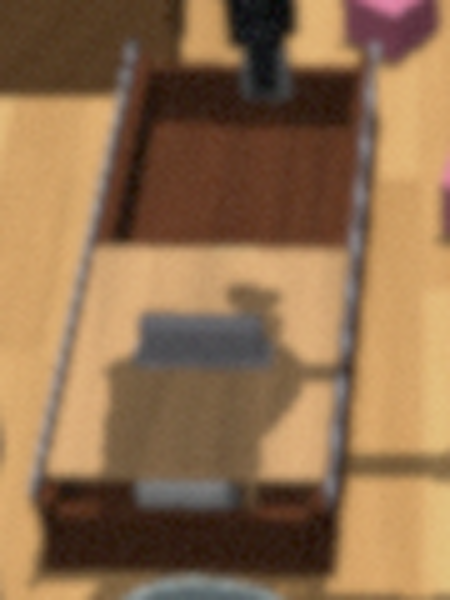

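The crop shows the cover shut up to the bays' end. Under its edge the side of the bay 1 tin can be seen at its expected place, at about (230,263) in the full picture.

```bash
python3 - <<'E'
from rig import order
print(order.sign_off())
E
```

```text
the job is handed in; nothing more can be done
None
```

The job is handed in. Both tins sit lid up in the caddy and the cover is shut. The run took about 52 s of the 210 s allowed.

- **Tins:** Only two tins were there, both silver and both upside down. I turned each one over in two quarter turns and put one in bay 1 and the other in bay 2. Before closing, their tops measured 46 mm above the worktop, as they should when seated. Their centres were within about 3 mm of the bay points, and their sides were square to the caddy.
- **Cover:** Opened, it measured 0.171 to 0.173 m; I could not hear or read the click itself. When closing, the catch pulled the cover the last bit home with about 5 N. After release the cover measured within about 1 mm of its home stop.
- **Left alone:** I did not go near the pink look-alikes, and the last pictures show the mug, spoon, shaker and mill where they were. I judged this by eye, not by measuring. The gripper was clear of everything at hand-in.

One early attempt to tip a tin with the fingers pointing away from the robot ran into a joint limit in free air. I tipped both tins sideways instead. Each grasp showed 3 to 8 N upward on the tool, well within the limits.

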